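# Index the carver's tool carousel and set the tan gouge on the sharpening stand

### The arm

A 6-joint arm with a two-finger parallel gripper is mounted at the origin on a cart in front of the work surface, level with it; the furniture and walls round the work are solid. World frame = base frame: x ahead of the robot, y to its left, z up, the work surface at z = 0. Lengths are in mm, angles in rad, forces in N, time in s.
With the tool pointing down it reaches from about 350 to 775 mm from the base axis. Payload 7.3 kg.
Tool frame: the origin (TCP) lies midway between the tips of the shut fingers; the grasp point (between the pads) lies 19 mm behind it (grasp_offset is the z of the grasp point in the tool frame, in mm); z points along the fingers, y is the direction in which the jaws open and shut (so a half turn about z gives the same grasp; the last joint's range is limited). The gripper opens to 92 mm and grips with 3 to 60 N. Pads are 19 mm wide; open, the fingers measure 130 mm over their backs; the gripper's body (75 mm by 190 mm) begins 47 mm behind the grasp point.
Start: joints at [1.02, 0.342, 1.524, -0, 1.275, -0.146], TCP at [206.751, 482.596, 226.741] pointing down, gripper open.
Joint ranges: [-2.53, 2.53], [-0.77, 2.02], [0.04, 2.7], [-1, 4.14], [0.28, 2.66], [-3.11, 3.11]. Speed limits (rad/s): [2.57, 2.57, 3.14, 3.14, 3.14, 3.14].

### API

Orientations are given as [roll, pitch, yaw] about the fixed x, y, z axes, in that order (R = Rz(yaw) Ry(pitch) Rx(roll)).
In Python, from plant import get_obs, capture, camera_model, close_job, boxes_of, regions_of, place_of, grasp_offset gives the robot as it stands. The module is installed in compiled form; this text tells all that it offers.
- The arm moves only by the tool send_rows, never from a script. Its argument "targets" is a list that holds one entry, the list of rows, each a list of 7 numbers: the turn, a rotation vector about the tool's x, y, z in degrees, then the shift along the tool's x, y, z in mm, then the closure, from -1 (fully open) to 1 (shut). A call has 1 to 5 rows; each row is the pose to reach, as a shift and turn from the pose commanded when the call began, along the tool's axes at that moment; what a row does not reach only later rows make up. A row lasts 1/12 s, in which the tool goes at most 41.7 mm and 7.16 degrees, less where a joint would pass 70% of its speed; a pose out of reach is approached as far as the arm can. A call with a gripper value outside its range is refused whole. The fingers move at their own pace and stop on an object; the grip force is fixed at half the most. Time passes only in rows, so rows that repeat a pose let the fingers close. It gives the time, the measured TCP pose, the force and the opening at its end, in the units of the state.
- get_obs(): the state, without advancing time (a new reading comes with each control period).
- capture(name): name is "scene" or "top"; returns the picture (384x512x3 uint8, red, green, blue); there is no depth.
- camera_model(name): a dict with "K" (3x3 intrinsics, pixels), "world_to_cam" (4x4, takes a point from world to camera coordinates). Camera axes: x right, y up, looking along -z (the intrinsics and any distortion apply to the point x, -y, -z); pixel columns grow to the right and rows downward; lengths in mm; the calibration is good to about 2 mm. A picture is of the moment at which its call begins. camera_model takes no time and is no camera call.
- close_job(): hands the job in, once; it reports no verdict.
Trained networks look in the newest picture that a camera, given by its name, has taken for a name from the list of things; names that differ only in an ending like _2 or _b are one class to them, and where a whole thing is asked for, a point or a joint stands for the part that bears it (a point fixed in the world has none). Each returns a list of dicts, best first, with "conf" (0 to 1); they miss things now and then, are a little off and sometimes report something else, mostly with a low value. They report only what shows in the picture. A call takes as long as a camera call.
- boxes_of(label, camera): "location" ([row, column] in pixels, amid what is visible of it).
- regions_of(label, camera): "region" (384x512 bool, what is visible of it) and "location" ([row, column] in pixels, amid what is visible of it).
- place_of(label, camera): "location" ([row, column] in pixels: a listed point, or the origin of a listed thing).
The state is a dict: "time": time; "joint_positions": joint angles; "dq": joint speeds; "tau": joint torques, N m; "tool_pos": TCP position; "tcp_rot": TCP orientation; "contact_force": force on the tool from outside, world axes, zero at the start; "moment": the same for the moment, N m; "grip_width": finger opening in mm.
Only numpy, scipy, OpenCV 4.12 (cv2) and the standard library are available. Lean on these libraries where they do the work, as an engineer would, in place of code of your own. Each camera call takes 0.05 s, during which the arm holds its last target.

### The job

Turn the tool carousel until the tan-handled carving tool lies in the open bay at the front, facing the robot, and push the red-knobbed index bolt fully in so that the carousel is locked there. Then lift that tool out and lower it gently onto the sharpening stand, handle lying in both V-rests and blade over the stone. Leave the four black tools in their bays and the carousel locked.

Things in the scene. Friction and masses are not known exactly. Their poses are not given: they have to be found in the camera images.
- hub (a point): Top of the fixed steel spindle, on the tool carousel's axis, 112 mm above the bench; frame of the fixed dark round base (diameter 300): z up, -x from hub to the open front bay. A pale wooden disc (diameter 384 with its steel index ring, top 36 mm above the bench) turns round it, either way without end; friction about 2 N at the pegs; after a slow push it stops within 3 degrees.
- carousel (a joint): Angle the disc has turned since the start, rad, counter-clockwise from above. At the start the tan tool's bay is 57 to 180 degrees away from the front, either way. Five radial bays 72 degrees apart, each with a tool lying in two steel V-rests (119 and 191 mm from the axis, 14 wide, 45 across, 46 to 66 mm above the bench), blade tip to the hub, handle butt out to 215 mm from the axis.
- turning_peg (a point): One of five upright brown wooden turning pegs on the disc, 168 mm from the axis, half-way between bays: 36, 108, 180, 252 and 324 degrees round from the tan tool's bay (this one 36, counter-clockwise). 16 mm thick, 19 at the head, from 36 to 83 mm above the bench; this point at 60 mm. Pushing a peg sideways turns the disc.
- keeper_hoop (a point): Back of the fixed steel keeper hoop, a rod 8 mm thick 135 mm from the axis and 100 mm above the bench, on three arms from the hub. It passes over the tools and stops them being lifted out; it has a gap of 50 degrees either side of the front, the only place where a tool can be taken.
- gouge_bay (a point): Point on the disc in the middle of the tan tool's bay, 155 mm from the axis, 66 mm above the bench; it turns with the disc.
- front (a point): Fixed point in the middle of the hoop's front gap, 155 mm from the axis, 66 mm above the bench: gouge_bay must come here.
- index_bolt (a joint): Travel of the index bolt, m: 0 out (as it starts), 0.020 fully in. It slides level towards the hub, stays where it is left, takes 2 N in line, up to 20 N while it pulls the disc true. Its round nose enters one of five notches in the disc's index ring, which meet it only when a bay stands at the front. It enters up to 3 degrees off; else it stops at 0.004 against the ring.
- bolt_knob (a point): Middle of the bolt's upright red knob (20 mm thick, 50 to 85 mm above the bench, this point 68), 256 mm from the carousel's axis when out, 54 degrees round from the front on the robot's left. Push it level, straight towards the hub. The bolt's housing and tongue under it reach no higher than 46 mm.
- tan_gouge_mid (a point): Centre of the tan (light brown) wooden handle of a carving tool, the only light one of the five, half-way up, at its centre of mass. x axis: along the tool to the blade. Handle 32 mm thick, tapering to 28 at 20 mm towards the blade; butt 59 mm behind, tip 126 mm ahead. 0.1 kg. It lies level in V-rests 36 mm before and behind; the 58 mm between them is free down to the disc (36 mm above the bench).
- tan_gouge_tip (a point): Tip of the tan tool's steel blade, 126 mm ahead of its middle.
- stand_mid (a point): Where the tan tool's middle shall lie on the fixed sharpening stand, 92 mm above the bench; x axis: the way the blade shall point. Steel V-rests on wooden posts 36 mm before and behind (14 mm wide, 45 across, arms 72 to 90 mm above the bench); 52 mm free between the posts, down to the board at 16 mm. The grey stone lies 71 to 137 mm ahead, top at 66 mm, under the blade.
- black_tool_1_mid (a point): Middle of the handle of a black-handled carving tool (about 180 mm long, handle 24 to 31 mm thick) in the bay 72 degrees counter-clockwise of the tan tool's, seen from above. It stays in its bay.
- black_tool_2_mid (a point): Middle of the handle of a black-handled carving tool (about 180 mm long, handle 24 to 31 mm thick) in the bay 144 degrees counter-clockwise of the tan tool's, seen from above. It stays in its bay.
- black_tool_3_mid (a point): Middle of the handle of a black-handled carving tool (about 180 mm long, handle 24 to 31 mm thick) in the bay 216 degrees counter-clockwise of the tan tool's, seen from above. It stays in its bay.
- black_tool_4_mid (a point): Middle of the handle of a black-handled carving tool (about 180 mm long, handle 24 to 31 mm thick) in the bay 288 degrees counter-clockwise of the tan tool's, seen from above. It stays in its bay.

How it is judged (in metres and radians):
On the way, in this order (a step that is already met when the one before it is completed fails the run):
1. The carousel is turned so that the tan tool's bay stands at the front gap, with the tool still in it (horizontal distance between gouge_bay and front below 0.012 m and distance between tan_gouge_mid and gouge_bay below 0.025 m and velocity of joint carousel between -0.3 and 0.3 rad/s), for 0.2 s.
2. The index bolt is pushed fully in with that bay at the front and the tool in it (horizontal distance between gouge_bay and front below 0.012 m and value of joint index_bolt above 0.016 m and distance between tan_gouge_mid and gouge_bay below 0.025 m), for 0.2 s.
3. The tan tool is lifted clear of its bay, the carousel locked (horizontal distance between gouge_bay and front below 0.012 m and value of joint index_bolt above 0.016 m and distance between tan_gouge_mid and gouge_bay above 0.06 m and contact force between the fingers and tan_gouge above 0.3 N), for 0.1 s.
4. The tan tool is lowered into the V-rests of the stand in the grip, not dropped (distance between tan_gouge_mid and stand_mid below 0.03 m and linear speed of tan_gouge below 0.1 m/s and contact force between the fingers and tan_gouge above 0.3 N), for 0.05 s.
At the end, for the whole second after the job is handed in: The tan tool rests in both V-rests of the stand: middle within 22 mm of stand_mid in plan and 8 mm in height, in line to 7 degrees, blade over the stone. Its empty bay is within 12 mm of the front, the bolt at least 16 mm in, the black tools in their bays (horizontal distance between tan_gouge_mid and stand_mid below 0.022 m and z of tan_gouge_mid in the frame of stand_mid between -0.008 and 0.008 m and angle between the x axis of tan_gouge_mid and the x axis of stand_mid, either way round below 0.12 rad and x of tan_gouge_tip in the frame of stand_mid above 0.09 m and horizontal distance between gouge_bay and front below 0.012 m and value of joint index_bolt above 0.016 m and linear speed of tan_gouge below 0.02 m/s and angular speed of tan_gouge below 0.2 rad/s); the robot touches nothing.
It fails at once if a black tool is knocked or lifted out of its bay (its middle more than 25 mm off its distance from the axis, or 20 mm up or down) (horizontal distance between any of black_tool_1_mid, black_tool_2_mid, black_tool_3_mid, black_tool_4_mid and hub below 0.13 m or horizontal distance between any of black_tool_1_mid, black_tool_2_mid, black_tool_3_mid, black_tool_4_mid and hub above 0.18 m or height (world z) of any of black_tool_1_mid, black_tool_2_mid, black_tool_3_mid, black_tool_4_mid below 0.045 m or height (world z) of any of black_tool_1_mid, black_tool_2_mid, black_tool_3_mid, black_tool_4_mid above 0.087 m).
It fails at once if the tan tool is dropped on the bench or stood on end (height (world z) of tan_gouge_mid below 0.045 m or angle between tan_gouge_mid's own x axis and vertical below 0.8 rad or angle between tan_gouge_mid's own x axis and vertical above 2.34 rad).
It also fails if it takes over 64 s, if anything falls off the work surface, if the arm or the gripper's body presses on something with over 40 N, if the wrist force passes 120 N, or if a joint passes its speed limit or range.

## Working session

There is one attempt and no reset: what is moved stays moved. The work goes in short steps, Python scripts to look and compute and a tool call to move; the robot and the scene stay as the last step left them, time stands still between calls to the robot, and variables do not carry over. Pictures are saved under pics/ and viewed, and the job is handed in when it is done.

Besides the shell and the picture viewer there is one more tool, called after "Call:" in YAML: its name, and indented under it one key for each argument. send_rows: Moves the arm, as the interface text tells. Its arguments: {"type":"object","properties":{"targets":{"type":"array","items":{"type":"array","items":{"type":"array","items":{"type":"number"}}}}},"required":["targets"]}

```bash
ls; mkdir -p pics; cat > h.py <<'E'
import numpy as np, cv2
from plant import *
def save(cam,fn):
    im=capture(cam); cv2.imwrite('pics/'+fn,im[:,:,::-1]); return im
def ray(cam,rc):
    m=camera_model(cam); K=np.array(m['K']); T=np.array(m['world_to_cam'])
    d=m.get('dist',None)
    x=np.linalg.inv(K)@np.array([rc[1],rc[0],1.]); 
    dc=np.array([x[0],-x[1],-1.]); R=T[:3,:3]; 
    return -R.T@T[:3,3], R.T@dc
def at_z(cam,rc,z):
    o,d=ray(cam,rc); return o+d*(z-o[2])/d[2]
def proj(cam,p):
    m=camera_model(cam); K=np.array(m['K']); T=np.array(m['world_to_cam'])
    c=T[:3,:3]@np.array(p)+T[:3,3]; u=K@np.array([c[0],-c[1],-c[2]]); return u[1]/u[2],u[0]/u[2]
E
python3 - <<'E'
from h import *
print(get_obs()); 
for c in ('scene','top'):
    save(c,c+'0.png'); print(camera_model(c))
    print(-np.array(camera_model(c)['world_to_cam'])[:3,:3].T@np.array(camera_model(c)['world_to_cam'])[:3,3])
print(grasp_offset)
H=dict(hub=112,turning_peg=60,keeper_hoop=100,gouge_bay=66,front=66,bolt_knob=68,tan_gouge_mid=68,tan_gouge_tip=68,stand_mid=92,black_tool_1_mid=66)
for k,z in H.items():
    for c in ('scene','top'):
        for r in place_of(k,c)[:5]:
            print(k,c,round(r['conf'],2),np.round(r['location']),np.round(at_z(c,r['location'],z)))
E
```

```text
pics
{'time': 0.0, 'joint_positions': array([ 1.01997650e+00,  3.42716715e-01,  1.52498680e+00,  1.45548579e-06,
        1.27538079e+00, -1.45995596e-01]), 'dq': array([0.00064742, 0.00032546, 0.00031917, 0.00122494, 0.00106001,
       0.00097008]), 'tau': array([-6.27962090e-04, -4.31254363e+01, -2.44211894e+01,  7.16717751e-02,
        5.62960468e-02, -1.46898501e-04]), 'tool_pos': array([206.54691334, 482.24101724, 226.05861608]), 'tcp_rot': array([-3.14011707e+00, -2.18379034e-04,  2.73676784e+00]), 'contact_force': array([-0.39940708,  0.26029065,  0.13650436]), 'moment': array([ 0.02809266,  0.04211053, -0.02486456]), 'grip_width': 91.84391789886732}
{'K': array([[436.21630482,   0.        , 249.02172961],
       [  0.        , 436.21630482, 186.41426973],
       [  0.        ,   0.        ,   1.        ]]), 'world_to_cam': array([[ 4.85964206e-01, -8.73875743e-01,  1.34155588e-02,
        -2.89047218e+02],
       [ 5.46044859e-01,  3.15570462e-01,  7.76047869e-01,
        -4.04841294e+02],
       [-6.82402962e-01, -3.69805990e-01,  6.30531305e-01,
        -8.06474350e+02],
   
[... 1062 characters left out ...]
237.] [743.  43.  66.]
bolt_knob scene 0.57 [168. 159.] [576. 288.  68.]
bolt_knob scene 0.54 [189. 120.] [446. 321.  68.]
bolt_knob top 0.69 [240. 130.] [457. 324.  68.]
tan_gouge_mid scene 0.6 [166. 264.] [738.  31.  68.]
tan_gouge_mid top 0.67 [136. 238.] [733.  40.  68.]
tan_gouge_tip scene 0.84 [176. 222.] [633. 110.  68.]
tan_gouge_tip top 0.72 [173. 207.] [634. 123.  68.]
stand_mid scene 0.85 [236. 330.] [ 540. -248.   92.]
stand_mid top 0.74 [215. 353.] [ 520. -255.   92.]
stand_mid top 0.74 [240. 130.] [459. 317.  92.]
black_tool_1_mid scene 0.45 [147. 209.] [742. 224.  66.]
black_tool_1_mid top 0.64 [175. 199.] [628. 145.  66.]
black_tool_1_mid top 0.62 [134. 167.] [739. 233.  66.]
```

View pics/scene0.png

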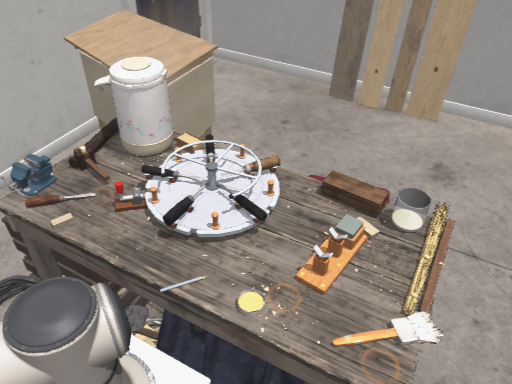

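View pics/top0.png

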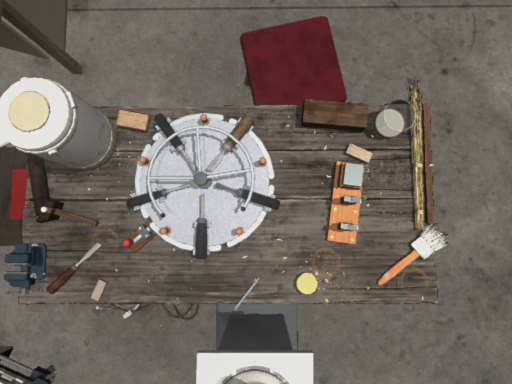

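Scene view: the carousel hub is at about (164,212), the tan tool at the back right (164,262), the red knob at (187,119) and the stand near (250,335). Top view: hub (177,200), tan tool (133,238), knob (243,127), stand V-rests (201,350) and (227,347). I'll zoom in to refine these.

```bash
python3 - <<'E'
from h import *
t=cv2.imread('pics/top0.png'); s=cv2.imread('pics/scene0.png')
cv2.imwrite('pics/tz0.png',cv2.resize(t[100:270,110:290],None,fx=3.5,fy=3.5,interpolation=cv2.INTER_CUBIC)[:600])
a=cv2.resize(t[150:255,310:380],None,fx=5,fy=5,interpolation=cv2.INTER_CUBIC)
b=cv2.resize(s[205:295,290:380],None,fx=5,fy=5,interpolation=cv2.INTER_CUBIC)
b=cv2.copyMakeBorder(b,0,525-450,0,0,0)
cv2.imwrite('pics/sz0.png',np.hstack([a,b])[:600,:800])
E
```

```text
(no output)
```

View pics/tz0.png

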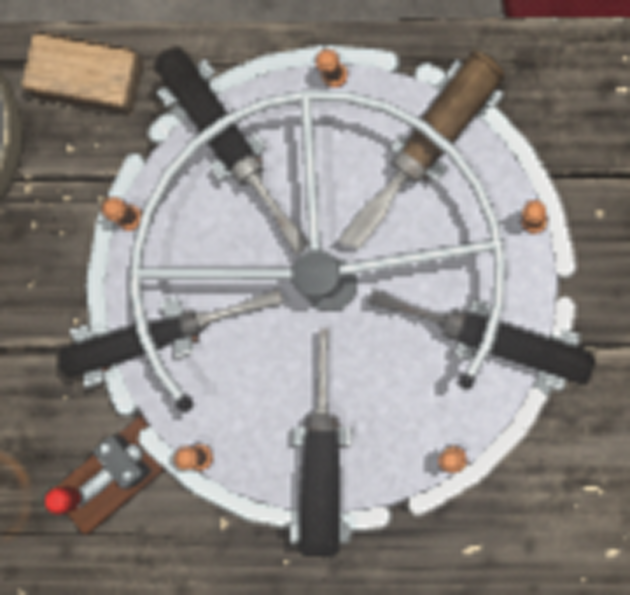

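View pics/sz0.png

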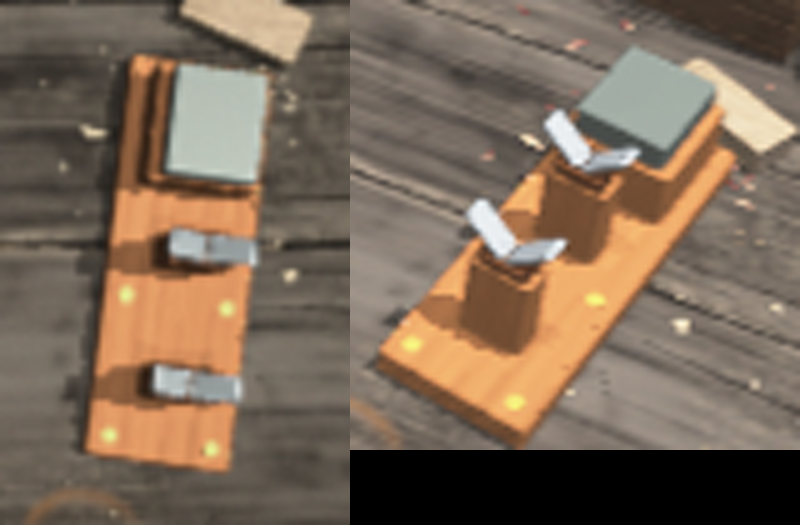

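```bash
python3 - <<'E'
from h import *
from scipy.optimize import least_squares
z=lambda c,r:((r+.5)/3.5-.5+100,(c+.5)/3.5-.5+110)
hub=z(317,273); ends=[z(183,403),z(466,381)]; pegs=[z(330,60),z(120,209),z(535,212),z(189,457),z(453,458)]; knob=z(62,499)
A=lambda rc,h:at_z('top',rc,h)[:2]
print('hub',A(hub,112)); E=[A(e,100) for e in ends]; P=[A(p,82) for p in pegs]; k=A(knob,85)
# circle fit of pegs
f=lambda q:[np.hypot(*(p-q))-168 for p in P]
c=least_squares(f,A(hub,112)).x; print('c from pegs',c,f(c))
f2=lambda q:[np.hypot(*(p-q[:2]))-168 for p in P]+list((A(hub,112)-q[:2]))+[np.hypot(*(k-q[:2]))-256]
c=least_squares(f2,[620,134]).x; print(c,f2(c))
ang=lambda p:np.degrees(np.arctan2(*(p-c)[::-1]))%360
print('ends',[ (ang(e),np.hypot(*(e-c))) for e in E],'pegs',[ang(p) for p in P],'knob',ang(k),'front~',ang(k)+54, np.mean([ang(e) for e in E]))
s5=lambda c,r,ro,co:((r+.5)/5-.5+ro,(c+.5)/5-.5+co)
def tri(a,b):
    o1,d1=ray('top',a);o2,d2=ray('scene',b); d1/=np.linalg.norm(d1);d2/=np.linalg.norm(d2)
    M=sum(np.eye(3)-np.outer(d,d) for d in(d1,d2)); v=sum((np.eye(3)-np.outer(d,d))@o for o,d in((o1,d1),(o2,d2)))
    return np.linalg.solve(M,v)
r1=tri(s5(197,384,150,310),s5(165,245,205,290)); r2=tri(s5(212,247,150,310),s5(240,167,205,290))
print('rests',r1,r2,np.linalg.norm(r1-r2),(r1+r2)/2, np.degrees(np.arctan2(*(r2-r1)[1::-1])))
for r in [s5(197,384,150,310),s5(212,247,150,310)]: print(at_z('top',r,76))
for r in [s5(165,245,205,290),s5(240,167,205,290)]: print(at_z('scene',r,76))
for cn in ('top',):
  save(cn,'x.png')
  for l in ('turning_peg','index_bolt','stand_mid'):
    print(l,[(round(q['conf'],2),np.round(q['location'],1)) for q in boxes_of(l,cn)])
E
```

```text
hub [615.29938074 134.70032523]
c from pegs [615.3910311  133.27882303] [np.float64(-1.1238708479180275), np.float64(-3.6749174197364596), np.float64(-2.911697596167329), np.float64(-1.3501181630173278), np.float64(-2.5716714571355226)]
[615.85991132 133.11087695] [np.float64(-1.5947970639711855), np.float64(-3.66618064082391), np.float64(-3.2111314893240035), np.float64(-0.8740340624963778), np.float64(-2.287073960045575), np.float64(-0.5605305820580497), np.float64(1.589448281693393), np.float64(-2.632772605944325)]
ends [(np.float64(133.1572084138225), np.float64(137.95064720652934)), (np.float64(233.40771861643105), np.float64(132.4330077187405))] pegs [np.float64(359.3175796717177), np.float64(71.38515681414414), np.float64(287.1807786819836), np.float64(143.23814111645117), np.float64(215.3730309937947)] knob 130.47309701848167 front~ 184.47309701848167 183.28246351512678
rests [ 490.92624594 -248.54850778   78.74870167] [ 562.49220011 -259.77683641   71.52584688] 72.80062356648185 [ 526.70922303 -254.1626721    75.13727428] -8.916721459008178
[ 490.5244514  -248.39093644   76.        ]
[ 561.85644167 -257.98000011   76.        ]
[ 493.97524771 -248.62937199   76.        ]
[ 558.5455859  -261.36150986   76.        ]
turning_peg [(0.86, array([184.4, 205.6]))]
index_bolt [(0.5, array([240.7, 134.5]))]
stand_mid [(0.72, array([204.9, 344.9]))]
```

```bash
cat >> h.py <<'E'
from scipy.spatial.transform import Rotation as Ro
def shift(target,yaw_deg,frm=None):
    o=get_obs(); R=Ro.from_euler('xyz',o['tcp_rot']); p=o['tool_pos'] if frm is None else np.array(frm)
    s=R.inv().apply(np.array(target)-p); G=Ro.from_euler('xyz',[np.pi,0,np.radians(yaw_deg)])
    print('shift',np.round(s,1),'rot',np.round(np.degrees((R.inv()*G).as_rotvec()),1))
E
python3 -c "
from h import *
shift([478.4,37.5,130],184)"
```

```text
shift [-425.  -302.1   96.7] rot [  0.    0.  -27.2]
```

Call:
send_rows:
  targets:
    - [[0,0,-7,-34,-24,0,0],[0,0,-14,-68,-48,0,0],[0,0,-21,-102,-72,0,0],[0,0,-27.2,-136,-96,5,0],[0,0,-27.2,-170,-121,10,0]]

```text
time: 1.72
tool_pos: [306.3, 320.0, 219.2]
tcp_rot: [3.14, 0.001, -3.065]
contact_force: [0.5, -0.5, -0.4]
grip_width: 62.9
```

```bash
python3 -c "
from h import *
print(get_obs()['time'])
shift([478.4,37.5,130],184)"
```

```text
1.7167
shift [-149.8 -295.    89.1] rot [0.1 0.1 0.4]
```

Call:
send_rows:
  targets:
    - [[0,0,0,-18,-36,10,0],[0,0,0,-36,-72,22,0],[0,0,0,-54,-108,36,0],[0,0,0,-72,-144,50,0],[0,0,0,-90,-180,64,0]]

```text
time: 2.13
tool_pos: [407.3, 148.4, 155.7]
tcp_rot: [3.141, 0.001, -3.072]
contact_force: [1.7, -0.1, 0.2]
grip_width: 46.2
```

Call:
send_rows:
  targets:
    - [[0,0,0,-18,-33,10,0],[0,0,0,-36,-66,18,0],[0,0,0,-54,-98,23,0],[0,0,0,-54,-98,23,0],[0,0,0,-54,-98,23,0]]

```text
time: 2.55
tool_pos: [467.8, 54.7, 132.4]
tcp_rot: [3.141, -0.001, -3.075]
contact_force: [-0.5, 0.4, 0.3]
grip_width: 45.6
```

```bash
python3 -c "
from h import *
print(get_obs()['tool_pos'])
t=save('top','t1.png')
cv2.imwrite('pics/t1z.png',cv2.resize(t[100:270,110:290,::-1],None,fx=3.5,fy=3.5,interpolation=cv2.INTER_CUBIC)[:600])
t=save('scene','s1.png')
cv2.imwrite('pics/s1z.png',cv2.resize(t[100:270,110:310,::-1],None,fx=3.5,fy=3.5,interpolation=cv2.INTER_CUBIC)[:600])
shift([478.4,37.5,52],184)"
```

```text
[467.78886768  54.68077453 132.42835804]
shift [-10.3 -19.9  80.9] rot [ 0. -0. -0.]
```

View pics/s1z.png

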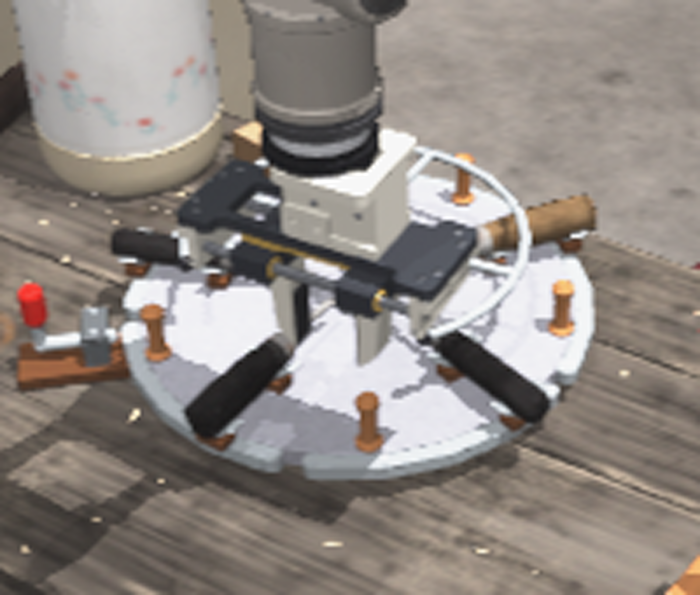

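View pics/t1z.png

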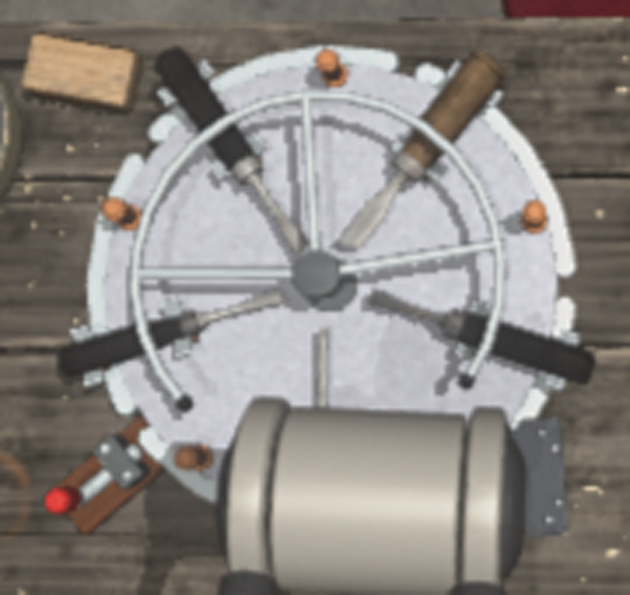

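The fingers are open above the peg at the front right (scene zoom peg at (368,420)) and still settling. I'll let them settle, then lower.

Call:
send_rows:
  targets:
    - [[0,0,0,0,0,0,0],[0,0,0,0,0,0,0],[0,0,0,0,0,20,0]]

```text
time: 2.9
tool_pos: [469.3, 57.2, 115.8]
tcp_rot: [-3.141, 0.007, -3.07]
contact_force: [1.3, 0.4, -0.2]
grip_width: 45.7
```

```bash
python3 -c "
from h import *
o=get_obs();print(o['tool_pos'])
t=save('scene','s2.png')
im=t[100:270,110:310,::-1].copy()
cv2.imwrite('pics/s2z.png',cv2.resize(im,None,fx=3.5,fy=3.5,interpolation=cv2.INTER_CUBIC)[:600])
print(proj('scene',o['tool_pos']),proj('scene',[478.4,37.5,82]))
shift([478.4,37.5,52],184)"
```

```text
[469.30436957  57.1928668  115.78425809]
(np.float64(202.92245123879349), np.float64(204.6205518317024)) (np.float64(213.55823277234376), np.float64(213.87578496548667))
shift [-10.9 -20.5  58.9] rot [ 0.  -0.1  0.1]
```

View pics/s2z.png

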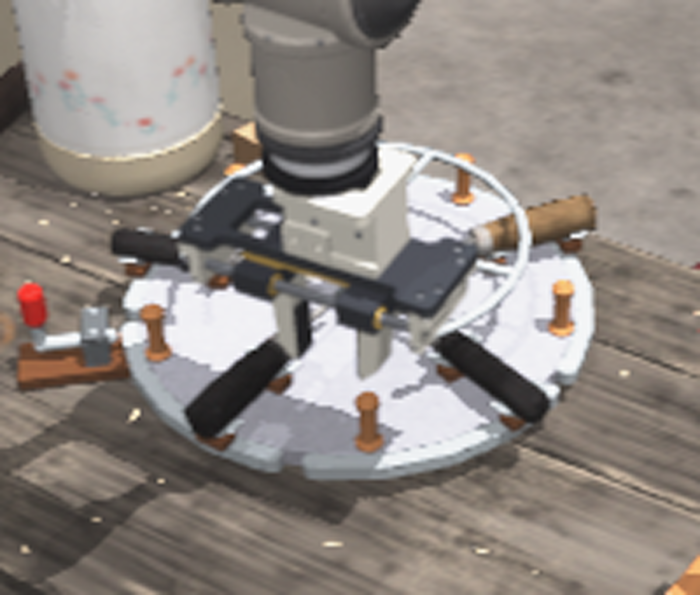

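The fingers' midpoint is at zoom (333,365) and the peg head at (368,400), so the move fell about 20 mm short. I'll continue with the measured shift.

Call:
send_rows:
  targets:
    - [[0,0,0,-11,-22,0,0],[0,0,0,-11,-22,0,0],[0,0,0,-11,-22,0,0],[0,0,0,-11,-22,0,0],[0,0,0,-11,-22,0,0]]

```text
time: 3.37
tool_pos: [479.3, 35.7, 113.1]
tcp_rot: [3.141, -0.0, -3.071]
contact_force: [-0.5, 0.1, 0.1]
grip_width: 45.9
```

```bash
python3 -c "
from h import *
o=get_obs();print(o['tool_pos'])
t=save('scene','s3.png')
im=t[100:270,110:310,::-1].copy()
cv2.imwrite('pics/s3z.png',cv2.resize(im,None,fx=3.5,fy=3.5,interpolation=cv2.INTER_CUBIC)[:600])
shift([478.8,36.5,52],184)"
```

```text
[479.29165808  35.68331375 113.11897759]
shift [ 0.5  0.9 61.1] rot [ 0. -0.  0.]
```

View pics/s3z.png

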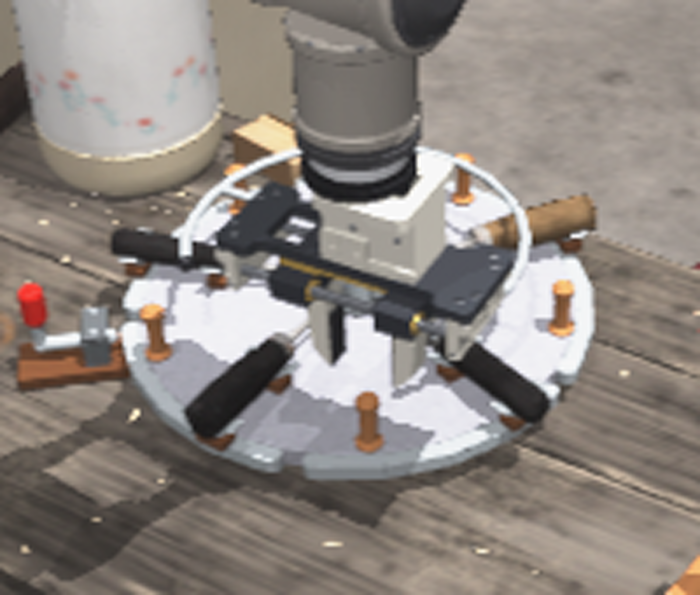

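The fingers straddle the peg's column. Lowering.

Call:
send_rows:
  targets:
    - [[0,0,0,0,1,25,0],[0,0,0,0,1,45,0],[0,0,0,0,1,58,0],[0,0,0,0,1,61,0],[0,0,0,0,1,61,0]]

```text
time: 3.83
tool_pos: [479.0, 36.4, 51.4]
tcp_rot: [3.141, -0.002, -3.071]
contact_force: [0.1, -0.4, 0.1]
grip_width: 45.6
```

Call:
send_rows:
  targets:
    - [[0,0,0,0,0,1,1],[0,0,0,0,0,1,1],[0,0,0,0,0,1,1],[0,0,0,0,0,1,1]]

```text
time: 4.17
tool_pos: [480.2, 36.0, 51.6]
tcp_rot: [-3.141, 0.002, -3.072]
contact_force: [0.6, 0.3, -0.1]
grip_width: 23.7
```

```bash
python3 -c "
from h import *
o=get_obs();print(o['tool_pos'],o['grip_width'])
t=save('scene','s4.png')
im=t[100:270,110:310,::-1].copy()
cv2.imwrite('pics/s4z.png',cv2.resize(im,None,fx=3.5,fy=3.5,interpolation=cv2.INTER_CUBIC)[:600])"
```

```text
[480.15407801  35.99474719  51.6095096 ] 23.71996420525387
```

View pics/s4z.png

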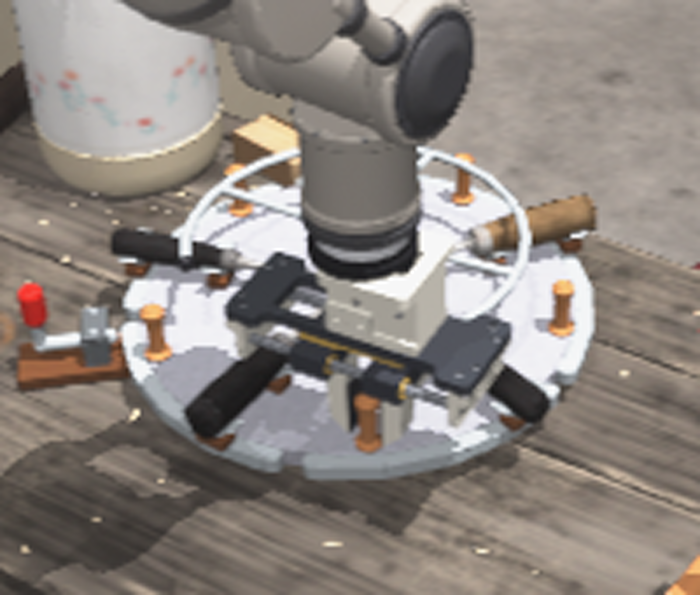

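The peg stands between the fingers, slightly toward the near side. I'll finish closing.

Call:
send_rows:
  targets:
    - [[0,0,0,1,0,0,1],[0,0,0,1,0,0,1],[0,0,0,1,0,0,1]]

```text
time: 4.47
tool_pos: [480.3, 36.2, 51.6]
tcp_rot: [3.141, 0.004, -3.072]
contact_force: [4.0, 3.5, -0.1]
grip_width: 15.6
```

```bash
python3 -c "
from h import *
o=get_obs();print(o['tool_pos'],o['grip_width'],o['contact_force'])
t=save('scene','s5.png')
im=t[180:250,190:260,::-1].copy()
cv2.imwrite('pics/s5z.png',cv2.resize(im,None,fx=7,fy=7,interpolation=cv2.INTER_CUBIC)[:600])"
```

```text
[480.25518778  36.20547056  51.55385705] 15.643247194450218 [ 4.013365    3.50949242 -0.05768141]
```

View pics/s5z.png

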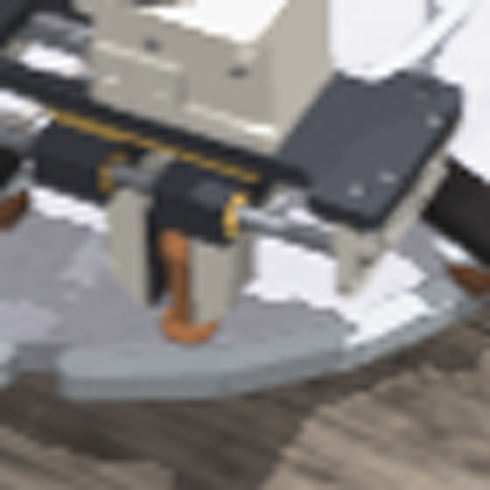

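```bash
cat >> h.py <<'E'
C=np.array([615.5,133.8])
def arc(p0,p1,step=5,r=167,zt=None):
    n=int(np.ceil(abs(p1-p0)/step)); ph=np.linspace(p0,p1,n+1)
    xy=np.c_[r*np.cos(np.radians(ph)),-r*np.sin(np.radians(ph))]
    for i in range(0,n,5):
        print(np.round(ph[i:i+6],1).tolist(), np.round(xy[i+1:i+6]-xy[i],1).tolist())
E
python3 -c "
from h import *
arc(31.8,-36,4.6)"
```

```text
[31.8, 27.3, 22.8, 18.2, 13.7, 9.2] [[6.5, 11.5], [12.1, 23.4], [16.7, 35.7], [20.3, 48.4], [22.9, 61.3]]
[9.2, 4.7, 0.2, -4.4, -8.9, -13.4] [[1.6, 13.1], [2.1, 26.2], [1.7, 39.4], [0.1, 52.5], [-2.4, 65.4]]
[-13.4, -17.9, -22.4, -27.0, -31.5, -36.0] [[-3.6, 12.7], [-8.1, 25.0], [-13.6, 37.0], [-20.0, 48.5], [-27.3, 59.5]]
```

Call:
send_rows:
  targets:
    - [[0,0,0,6.5,11.5,0,1],[0,0,0,12,23.5,0,1],[0,0,0,16.5,35.5,0,1],[0,0,0,20.5,48.5,0,1],[0,0,0,23,61.5,0,1]]

```text
time: 4.93
tool_pos: [450.0, 95.9, 51.3]
tcp_rot: [-3.141, -0.001, -3.072]
contact_force: [-0.1, -4.3, 4.6]
grip_width: 15.5
```

```bash
python3 -c "
from h import *
o=get_obs();p=o['tool_pos'][:2]-C;print(o['time'],o['grip_width'],np.hypot(*p),np.degrees(np.arctan2(p[1],p[0]))%360-184)
t=save('top','t6.png')
im=t[100:270,110:290,::-1].copy()
cv2.imwrite('pics/t6z.png',cv2.resize(im,None,fx=3.5,fy=3.5,interpolation=cv2.INTER_CUBIC)[:600])"
```

```text
4.9333 15.500981727914725 169.7312972668888 8.893949582913677
```

View pics/t6z.png

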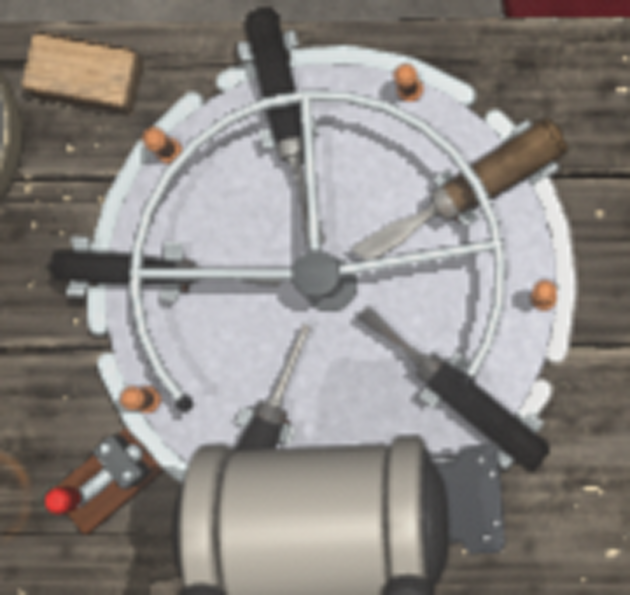

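The disc turns with the peg. Continuing.

Call:
send_rows:
  targets:
    - [[0,0,0,1,13,0,1],[0,0,0,1,26,0,1],[0,0,0,0.5,39.5,0,1],[0,0,0,-1,52.5,0,1],[0,0,0,-3.5,65.5,0,1]]

```text
time: 5.4
tool_pos: [449.1, 161.5, 51.1]
tcp_rot: [-3.141, -0.002, -3.072]
contact_force: [-2.7, -4.0, 4.7]
grip_width: 15.2
```

Call:
send_rows:
  targets:
    - [[0,0,0,-3.6,12.7,0,1],[0,0,0,-8,25,0,1],[0,0,0,-13.6,37,0,1],[0,0,0,-20,48.5,0,1],[0,0,0,-27.3,59.5,0,1]]

```text
time: 5.82
tool_pos: [472.7, 223.1, 50.9]
tcp_rot: [-3.141, -0.002, -3.071]
contact_force: [-3.7, -2.5, 3.4]
grip_width: 15.3
```

Call:
send_rows:
  targets:
    - [[0,0,0,0,0,0,1],[0,0,0,0,0,0,0],[0,0,0,0,0,0,0],[0,0,0,0,0,0,0],[0,0,0,0,0,0,0]]

```text
time: 6.23
tool_pos: [473.3, 222.0, 50.8]
tcp_rot: [-3.141, -0.0, -3.072]
contact_force: [0.3, 0.4, 0.1]
grip_width: 36.9
```

```bash
python3 -c "
from h import *
o=get_obs();p=o['tool_pos'][:2]-C;print(o['time'],o['grip_width'],np.hypot(*p),np.degrees(np.arctan2(p[1],p[0]))%360-184)
for c in ('top','scene'):
  t=save(c,c+'7.png')
  im=t[100:270,110:290,::-1].copy()
  cv2.imwrite('pics/%s7z.png'%c,cv2.resize(im,None,fx=3.5,fy=3.5,interpolation=cv2.INTER_CUBIC)[:600])"
```

```text
6.2333 36.934902085185335 167.3204865180818 -35.7995219491591
```

View pics/top7z.png

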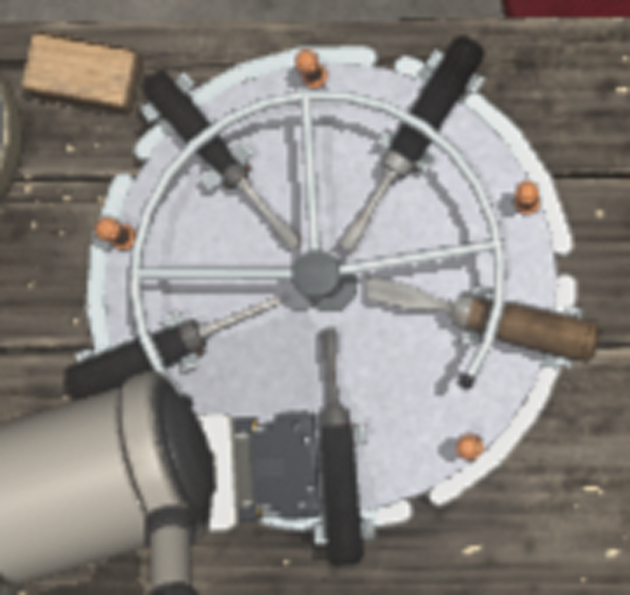

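View pics/scene7z.png

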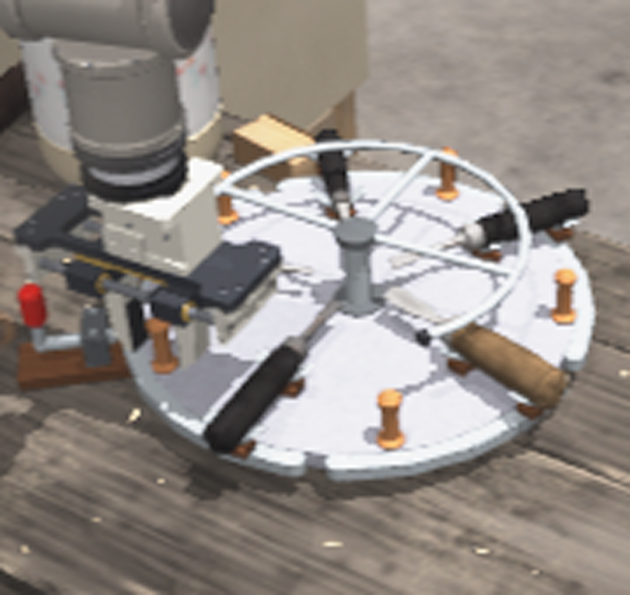

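```bash
python3 -c "
from h import *
z=lambda c,r:((r+.5)/3.5-.5+100,(c+.5)/3.5-.5+110)
for q in [(469,446),(526,197),(307,62),(110,231)]:
  p=at_z('top',z(*q),82)[:2];d=p-C;print(p,np.hypot(*d),np.degrees(np.arctan2(d[1],d[0]))%360)
a=at_z('top',z(327,337),68);b=at_z('top',z(345,548),68);d=(b-a);print('bay',np.degrees(np.arctan2(d[1],d[0]))%360)
shift([480,35.8,115],184)"
```

```text
[489.54637904  25.33376098] 166.22045493665374 220.73372001558383
[675.9845104  -17.60415568] 163.0386284109731 291.7762356384322
[780.80617372 148.64955827] 165.97180619340324 5.133138384802866
[651.57838123 296.02094491] 166.18448952419962 77.4613369565822
bay 185.4038781314098
shift [   6.4 -186.3  -64.1] rot [-0.  0. -0.]
```

Call:
send_rows:
  targets:
    - [[0,0,0,0,0,-30,0],[0,0,0,0,0,-62,0],[0,0,0,0,0,-64,0]]

```text
time: 6.58
tool_pos: [476.3, 223.1, 119.8]
tcp_rot: [3.14, 0.008, -3.072]
contact_force: [1.5, 0.6, 0.7]
grip_width: 45.8
```

Call:
send_rows:
  targets:
    - [[0,0,0,0,-35,0,0],[0,0,0,0,-75,0,0],[0,0,0,0,-115,0,0],[0,0,0,1,-155,0,0],[0,0,0,2,-190,0,0]]

```text
time: 7.0
tool_pos: [484.5, 30.5, 114.9]
tcp_rot: [-3.141, 0.0, -3.072]
contact_force: [1.0, 0.2, 0.1]
grip_width: 45.8
```

```bash
python3 -c "
from h import *
shift([488,25,115],184)"
```

```text
shift [-3.1 -5.7 -0.1] rot [-0.  0.  0.]
```

Call:
send_rows:
  targets:
    - [[0,0,0,-3,-6,0,0],[0,0,0,-3,-6,0,0],[0,0,0,-3,-6,0,0]]

```text
time: 7.25
tool_pos: [488.1, 27.1, 114.8]
tcp_rot: [3.141, 0.0, -3.073]
contact_force: [-0.8, 0.8, -0.7]
grip_width: 45.7
```

```bash
python3 -c "
from h import *
shift([488,25,52],184)
c='scene';t=save(c,c+'8.png')
im=t[100:270,110:290,::-1].copy()
cv2.imwrite('pics/%s8z.png'%c,cv2.resize(im,None,fx=3.5,fy=3.5,interpolation=cv2.INTER_CUBIC)[:600])"
```

```text
shift [ 0.2 -2.1 62.8] rot [ 0.   0.  -0.1]
```

View pics/scene8z.png

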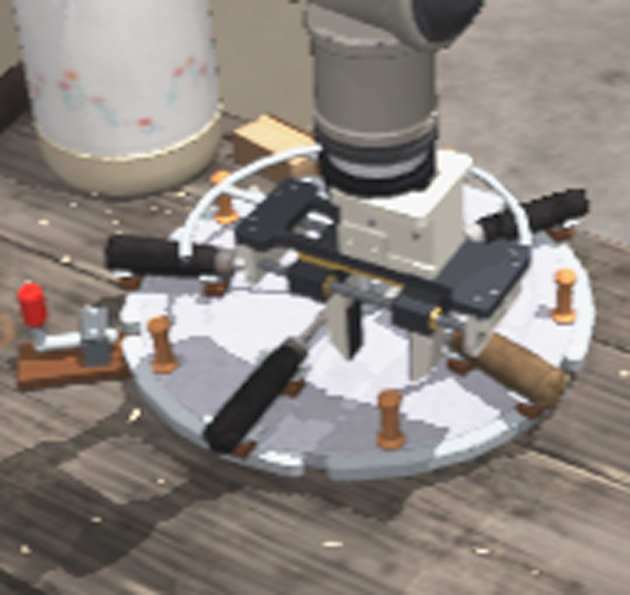

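Call:
send_rows:
  targets:
    - [[0,0,0,1,-2,25,0],[0,0,0,1,-2,45,0],[0,0,0,1,-2,58,0],[0,0,0,1,-2,63,0],[0,0,0,1,-2,63,1]]

```text
time: 7.72
tool_pos: [486.4, 26.4, 50.8]
tcp_rot: [3.141, -0.002, -3.07]
contact_force: [0.3, -0.7, -0.5]
grip_width: 42.5
```

Call:
send_rows:
  targets:
    - [[0,0,0,0,0,0,1],[0,0,0,0,0,0,1],[0,0,0,0,0,0,1],[0,0,0,0,0,0,1],[0,0,0,0,0,0,1]]

```text
time: 8.13
tool_pos: [488.3, 25.3, 52.7]
tcp_rot: [3.141, 0.003, -3.072]
contact_force: [1.5, 2.7, 1.5]
grip_width: 15.2
```

```bash
python3 -c "
from h import *
o=get_obs();p=o['tool_pos'][:2]-C;a=np.degrees(np.arctan2(p[1],p[0]))%360-184
print(o['time'],o['tool_pos'],o['grip_width'],o['contact_force'],np.hypot(*p),a)
arc(a,-36,4.8,168)"
```

```text
8.1333 [488.28671944  25.28556268  52.67036557] 15.22843589779737 [1.47469334 2.71535007 1.48809985] 167.20825894193595 36.464571815589665
[36.5, 31.9, 27.4, 22.9, 18.3, 13.8] [[7.5, 11.0], [14.0, 22.5], [19.7, 34.5], [24.3, 47.0], [28.0, 59.7]]
[13.8, 9.3, 4.8, 0.2, -4.3, -8.8] [[2.7, 13.0], [4.3, 26.2], [4.9, 39.4], [4.4, 52.7], [2.9, 65.9]]
[-8.8, -13.4, -17.9, -22.4, -26.9, -31.5] [[-2.6, 13.0], [-6.1, 25.8], [-10.7, 38.3], [-16.2, 50.3], [-22.7, 61.9]]
[-31.5, -36.0] [[-7.4, 11.0]]
```

Call:
send_rows:
  targets:
    - [[0,0,0,7.5,11,0,1],[0,0,0,14,22.5,0,1],[0,0,0,19.5,34.5,0,1],[0,0,0,24.3,47,0,1],[0,0,0,28,59.7,0,1]]

```text
time: 8.55
tool_pos: [454.0, 82.0, 52.4]
tcp_rot: [-3.14, -0.001, -3.073]
contact_force: [-4.8, -5.6, 5.1]
grip_width: 15.2
```

Call:
send_rows:
  targets:
    - [[0,0,0,2.5,13,0,1],[0,0,0,4,26,0,1],[0,0,0,4.5,39.4,0,1],[0,0,0,3.5,52.7,0,1],[0,0,0,1.5,66,0,1]]

```text
time: 8.97
tool_pos: [447.5, 148.2, 52.2]
tcp_rot: [-3.141, -0.003, -3.072]
contact_force: [-4.8, -5.6, 4.0]
grip_width: 15.4
```

Call:
send_rows:
  targets:
    - [[0,0,0,-2.6,13,0,1],[0,0,0,-6,25.8,0,1],[0,0,0,-10.7,38.3,0,1],[0,0,0,-16,50,0,1],[0,0,0,-16,50,0,1]]

```text
time: 9.38
tool_pos: [461.9, 201.5, 52.0]
tcp_rot: [3.14, 0.0, -3.071]
contact_force: [-4.7, 2.2, 6.8]
grip_width: 15.0
```

```bash
python3 -c "
from h import *
o=get_obs();p=o['tool_pos'][:2]-C;a=np.degrees(np.arctan2(p[1],p[0]))%360-184
print(o['time'],o['tool_pos'],o['grip_width'],o['contact_force'],np.hypot(*p),a)
arc(a,-36,4.8,168)
c='top';t=save(c,c+'9.png')
im=t[100:270,110:290,::-1].copy()
cv2.imwrite('pics/%s9z.png'%c,cv2.resize(im,None,fx=3.5,fy=3.5,interpolation=cv2.INTER_CUBIC)[:600])"
```

```text
9.3833 [461.88444668 201.47747803  52.04897566] 15.04358650573623 [-4.72672621  2.18622644  6.78081067] 167.86297761556355 -27.77656083489896
[-27.8, -31.9, -36.0] [[-6.0, 10.5], [-12.7, 20.5]]
```

View pics/top9z.png

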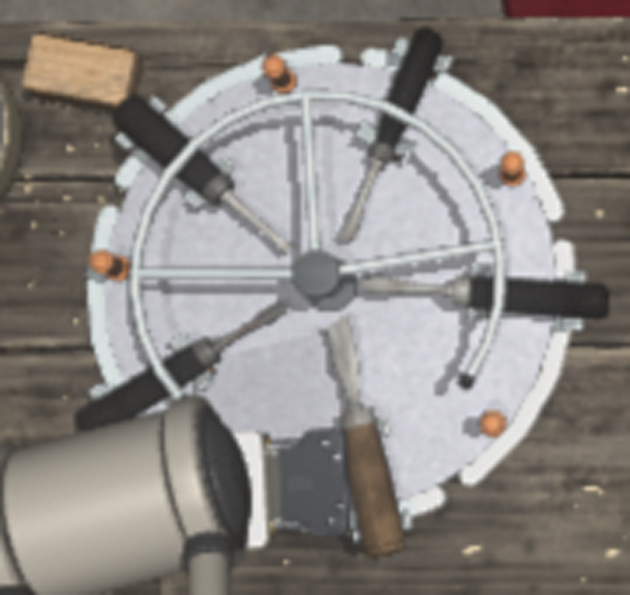

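Tan tool is nearly at the front (butt at (382,545) in the zoom). Final 8.5°.

Call:
send_rows:
  targets:
    - [[0,0,0,-6,10.5,0,1],[0,0,0,-13.5,21.5,0,1],[0,0,0,-13.5,21.5,0,1],[0,0,0,-13.5,21.5,0,1]]

```text
time: 9.77
tool_pos: [473.6, 222.6, 52.0]
tcp_rot: [3.141, 0.0, -3.071]
contact_force: [-2.7, 1.4, 4.5]
grip_width: 15.1
```

```bash
python3 -c "
from h import *
o=get_obs();p=o['tool_pos'][:2]-C;a=np.degrees(np.arctan2(p[1],p[0]))%360-184
print(o['time'],o['tool_pos'],o['grip_width'],o['contact_force'],np.hypot(*p),a)
c='top';t=save(c,c+'10.png')
im=t[100:270,110:290,::-1].copy()
cv2.imwrite('pics/%s10z.png'%c,cv2.resize(im,None,fx=3.5,fy=3.5,interpolation=cv2.INTER_CUBIC)[:600])
for k,z in dict(tan_gouge_mid=68,tan_gouge_tip=68,gouge_bay=66).items():
    for r in place_of(k,c)[:1]:
        q=at_z(c,r['location'],z);d=q[:2]-C;print(k,c,round(r['conf'],2),np.round(q),np.degrees(np.arctan2(d[1],d[0]))%360,np.hypot(*d))
"
```

```text
9.7667 [473.63450955 222.63291408  52.04923834] 15.124395211872862 [-2.7191221   1.35172637  4.49869713] 167.38310549075678 -36.0538536681959
tan_gouge_mid top 0.92 [455. 121.  68.] 184.46627967063387 160.564890486379
tan_gouge_tip top 0.98 [587. 135.  68.] 178.28782573719377 28.061499146622367
gouge_bay top 0.71 [456. 114.  66.] 186.89485377189206 161.07771338937752
```

View pics/top10z.png

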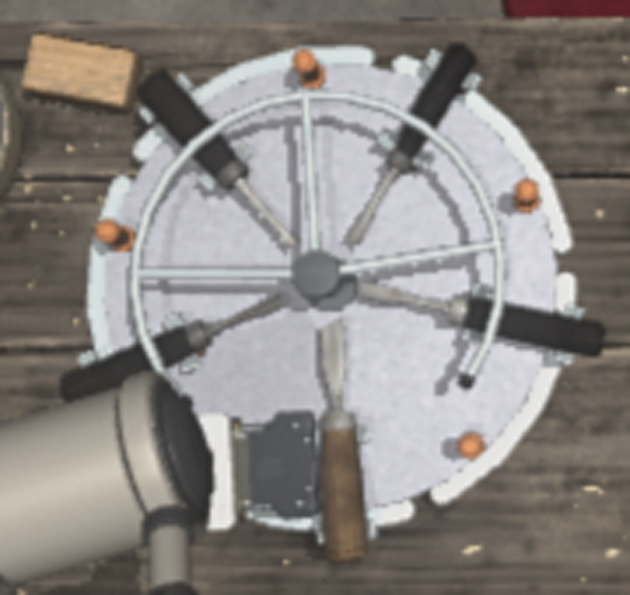

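Tan tool sits at the front (zoom butt (345,550), in line with the hub). I'll release, rise and go behind the red knob.

Call:
send_rows:
  targets:
    - [[0,0,0,0,0,0,0],[0,0,0,0,0,0,0],[0,0,0,0,0,0,0],[0,0,0,0,0,-30,0],[0,0,0,0,0,-65,0]]

```text
time: 10.38
tool_pos: [472.0, 220.7, 115.2]
tcp_rot: [-3.14, -0.006, -3.072]
contact_force: [1.0, 0.4, 1.4]
grip_width: 43.2
```

```bash
python3 -c "
from h import *
o=get_obs();print(o['tool_pos'],o['joint_positions'])
shift([428.5,356.7,125],130)
c='top';t=save(c,c+'11.png')
z=lambda c,r:((r+.5)/3.5-.5+100,(c+.5)/3.5-.5+110)
im=t[100:270,110:290,::-1].copy()
cv2.imwrite('pics/%s11z.png'%c,cv2.resize(im,None,fx=3.5,fy=3.5,interpolation=cv2.INTER_CUBIC)[:600])
print(at_z('top',z(62,499),85), at_z('top',z(62,499),80))
"
```

```text
[471.99718899 220.73945084 115.23125532] [ 2.90541593e-01  4.56078174e-01  1.68492386e+00 -4.67164457e-04
  1.00668263e+00 -1.34967212e+00]
shift [ 34.  138.6  -9.8] rot [-0.2 -0.3 54. ]
[451.40154169 325.85007009  85.        ] [451.17622305 327.58094945  80.        ]
```

Call:
send_rows:
  targets:
    - [[0,0,7,7,28,-5,0.5],[0,0,14,14,56,-10,1],[0,0,21,20,84,-10,1],[0,0,28,26,112,-10,1],[0,0,35,32,136,-10,1]]

```text
time: 10.85
tool_pos: [432.0, 356.6, 127.0]
tcp_rot: [3.14, 0.001, 2.595]
contact_force: [0.3, 0.2, -0.2]
grip_width: 17.1
```

```bash
python3 -c "
from h import *
shift([428.5,356.7,55],130)
"
```

```text
shift [ 3.1 -1.8 71.9] rot [ 0.1  0.  18.7]
```

Call:
send_rows:
  targets:
    - [[0,0,7,3,-2,0,1],[0,0,14,3,-2,15,1],[0,0,18.7,3,-2,40,1],[0,0,18.7,3,-2,65,1],[0,0,18.7,3,-2,70,1]]

```text
time: 11.27
tool_pos: [426.7, 353.5, 53.2]
tcp_rot: [-3.136, -0.001, 2.274]
contact_force: [-0.4, 0.8, 0.1]
grip_width: 0.8
```

```bash
python3 -c "
from h import *
shift([428.5,356.7,55],130)
p=get_obs()['tool_pos']; print(p, proj('scene',p))
c='scene';t=save(c,c+'12.png')
im=t[120:270,60:260,::-1].copy()
cv2.imwrite('pics/%s12z.png'%c,cv2.resize(im,None,fx=4,fy=4,interpolation=cv2.INTER_CUBIC)[:600])
c='top';t=save(c,c+'12.png')
im=t[140:290,90:290,::-1].copy()
cv2.imwrite('pics/%s12z.png'%c,cv2.resize(im,None,fx=4,fy=4,interpolation=cv2.INTER_CUBIC)[:600])
"
```

```text
shift [ 1.3  3.4 -1.8] rot [-0.3 -0.   0.3]
[426.71683058 353.54751033  53.23036988] (np.float64(193.33485466299274), np.float64(106.66910042802083))
```

View pics/scene12z.png

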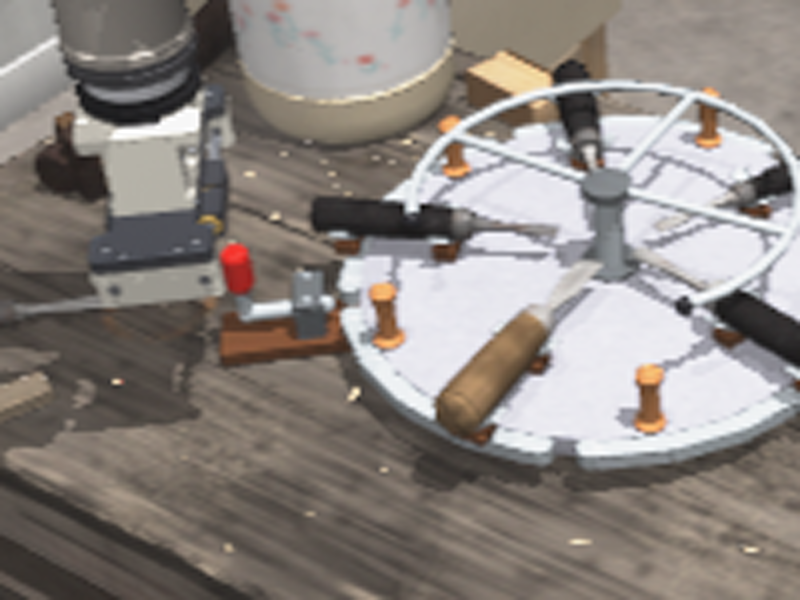

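View pics/top12z.png

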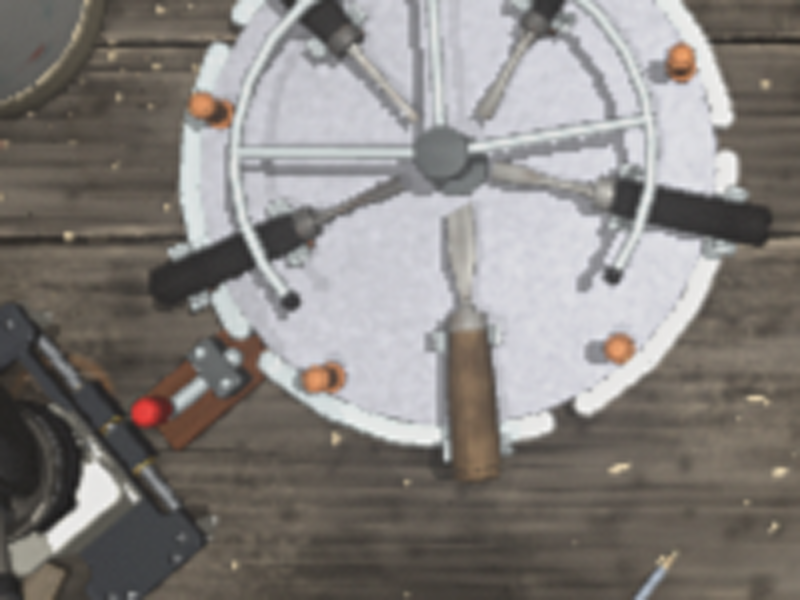

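The finger pair stands just outside the red knob (top zoom knob at (150,410)), with bolt and disc notch in line. I'll push in steps along tool -x.

Call:
send_rows:
  targets:
    - [[0,0,0,0,2.5,-2,1],[0,0,0,-4,2.5,-2,1],[0,0,0,-8,2.5,-2,1],[0,0,0,-12,2.5,-2,1],[0,0,0,-16,2.5,-2,1]]

```text
time: 11.78
tool_pos: [441.4, 344.4, 59.8]
tcp_rot: [3.14, -0.0, 2.274]
contact_force: [-0.5, 1.0, 1.2]
grip_width: 0.9
```

Call:
send_rows:
  targets:
    - [[0,0,0,-3,0,0,1],[0,0,0,-6,0,0,1],[0,0,0,-9,0,0,1]]

```text
time: 12.03
tool_pos: [446.9, 337.6, 59.2]
tcp_rot: [3.141, -0.0, 2.274]
contact_force: [-0.7, 3.0, 1.4]
grip_width: 0.3
```

```bash
python3 -c "
from h import *
o=get_obs();p=o['tool_pos'][:2]-C;print(np.hypot(*p),np.degrees(np.arctan2(p[1],p[0])),o['contact_force'])
"
```

```text
264.51143933437675 129.61123739947675 [-0.68424026  2.97689386  1.41532825]
```

Call:
send_rows:
  targets:
    - [[0,0,0,-3,0,0,1],[0,0,0,-6,0,0,1],[0,0,0,-8,0,0,1]]

```text
time: 12.28
tool_pos: [451.5, 331.9, 59.0]
tcp_rot: [3.141, -0.002, 2.274]
contact_force: [-7.4, 12.0, 3.5]
grip_width: 0.5
```

```bash
python3 -c "
from h import *
o=get_obs();p=o['tool_pos'][:2]-C;print(np.hypot(*p),np.degrees(np.arctan2(p[1],p[0])),o['contact_force'])
"
```

```text
257.1401345316008 129.61456664058866 [-7.35105703 12.03887378  3.52831246]
```

Call:
send_rows:
  targets:
    - [[0,0,0,-2,0,0,1],[0,0,0,-3,0,0,1],[0,0,0,-3,0,0,1]]

```text
time: 12.53
tool_pos: [451.6, 331.8, 59.0]
tcp_rot: [3.141, -0.005, 2.274]
contact_force: [-9.1, 16.1, 3.8]
grip_width: 0.4
```

```bash
python3 -c "
from h import *
o=get_obs();p=o['tool_pos'][:2]-C;print(np.hypot(*p),np.degrees(np.arctan2(p[1],p[0])),o['contact_force'])
c='scene';t=save(c,c+'13.png')
im=t[120:270,60:260,::-1].copy()
cv2.imwrite('pics/%s13z.png'%c,cv2.resize(im,None,fx=4,fy=4,interpolation=cv2.INTER_CUBIC)[:600])
c='top';t=save(c,c+'13.png')
im=t[140:290,90:290,::-1].copy()
cv2.imwrite('pics/%s13z.png'%c,cv2.resize(im,None,fx=4,fy=4,interpolation=cv2.INTER_CUBIC)[:600])
"
```

```text
257.0618052695508 129.61593308354145 [-9.09516008 16.08976543  3.76501895]
```

View pics/scene13z.png

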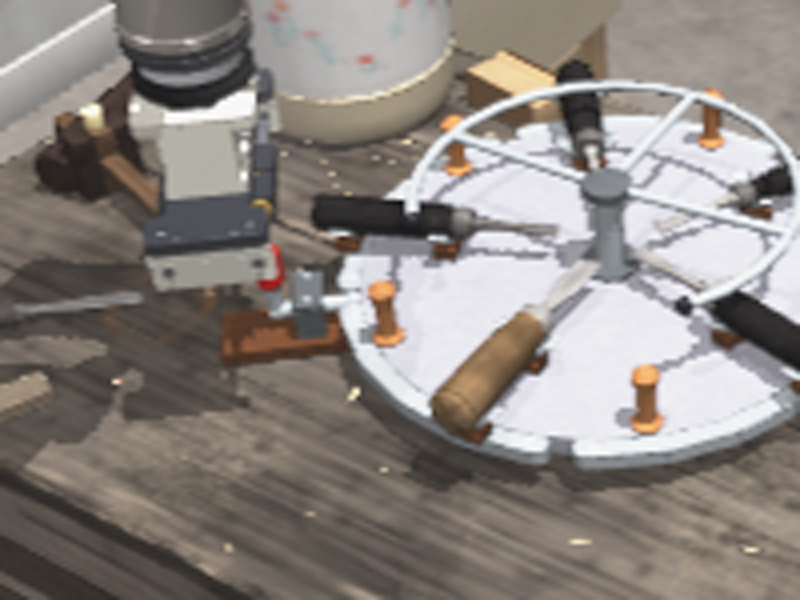

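View pics/top13z.png

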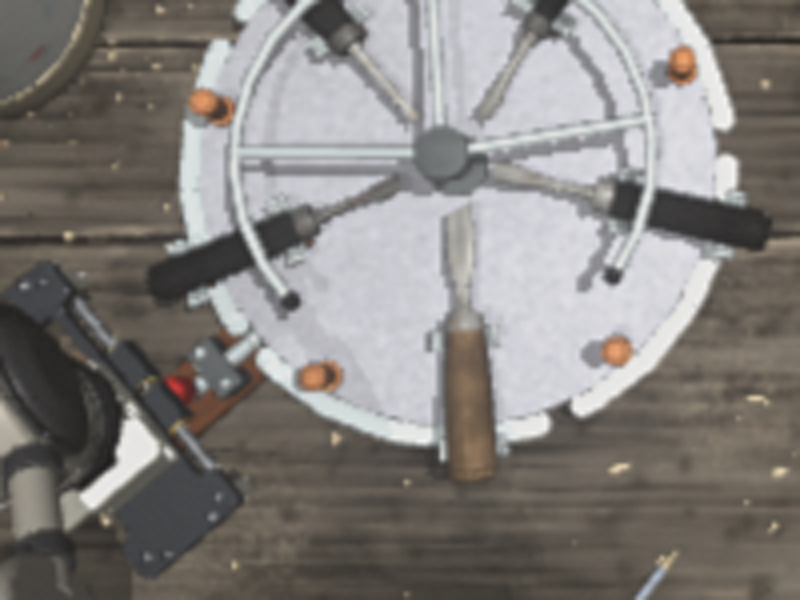

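The bolt nose is in the notch; the knob moved from zoom (150,410) to (178,390), about 22 mm. One firmer push to confirm the hard stop.

Call:
send_rows:
  targets:
    - [[0,0,0,-2,0,0,1],[0,0,0,-4,0,0,1],[0,0,0,-4,0,0,1]]

```text
time: 12.88
tool_pos: [451.7, 331.6, 59.1]
tcp_rot: [3.141, -0.011, 2.273]
contact_force: [-18.4, 28.7, 5.6]
grip_width: 0.5
```

```bash
python3 -c "
from h import *
o=get_obs();p=o['tool_pos'][:2]-C;print(np.hypot(*p),np.degrees(np.arctan2(p[1],p[0])),o['contact_force'])
"
```

```text
256.768914238293 129.62405179724536 [-18.43433596  28.71558734   5.61989484]
```

Hard stop confirmed (34 N, no movement). Back off and rise.

Call:
send_rows:
  targets:
    - [[0,0,0,10,0,0,1],[0,0,0,25,0,0,1],[0,0,0,30,0,-20,1],[0,0,0,30,0,-60,0.5],[0,0,0,30,0,-90,0.3]]

```text
time: 13.3
tool_pos: [436.3, 348.7, 149.9]
tcp_rot: [-3.14, 0.0, 2.275]
contact_force: [0.7, 0.8, -0.1]
grip_width: 9.6
```

```bash
python3 -c "
from h import *
c='top'; save(c,'t14.png'); save('scene','s14.png')
H=dict(hub=112,tan_gouge_mid=68,tan_gouge_tip=68,bolt_knob=68,gouge_bay=66)
for k,z in H.items():
  for c in ('top','scene'):
    for r in place_of(k,c)[:2]:
        q=at_z(c,r['location'],z);d=q[:2]-C;print(k,c,round(r['conf'],2),np.round(r['location'],1),np.round(q,1),np.degrees(np.arctan2(d[1],d[0]))%360,np.hypot(*d))
t=cv2.imread('pics/t14.png')[160:290,100:280]; s=cv2.imread('pics/s14.png')[120:250,80:260]
f=lambda a:cv2.resize(a,None,fx=4.4,fy=4.4,interpolation=cv2.INTER_CUBIC)
cv2.imwrite('pics/t14z.png',f(t));cv2.imwrite('pics/s14z.png',f(s))
shift([461,123,150],184)
"
```

```text
hub top 0.82 [178.5 198.9] [613.1 138.  112. ] 119.40647509790193 4.8553246231269975
hub scene 0.72 [162.  212.4] [627.7 136.7 112. ] 13.505142407384378 12.567825381157906
tan_gouge_mid top 0.84 [237.5 206.7] [462.5 122.9  68. ] 184.0615657922783 153.4247333920198
tan_gouge_mid top 0.5 [175.3 198.4] [627.1 146.5  68. ] 47.590174612060174 17.189023733506716
tan_gouge_mid scene 0.6 [211.3 187.4] [464.3 109.7  68. ] 189.06622515787632 153.14445480961223
tan_gouge_tip top 0.87 [192.  203.7] [582.4 131.9  68. ] 183.22748109242983 33.174388415912254
tan_gouge_tip scene 0.83 [185.8 208.2] [578.2 120.6  68. ] 199.47449365596805 39.59632575127714
bolt_knob top 0.47 [235.6 134.7] [467.9 312.8  68. ] 129.51521557743365 232.02685459357102
bolt_knob scene 0.6 [187.5 127. ] [461.1 308.4  68. ] 131.4888226289842 233.0369585357128
gouge_bay top 0.86 [237.4 209.8] [462.6 115.   66. ] 186.99485143564164 154.0098678293623
gouge_bay scene 0.74 [210.6 188.2] [469.2 110.8  66. ] 188.9188549323714 148.0783301059067
gouge_bay scene 0.18 [213.  186.7] [459.8 108.9  66. ] 189.09610351778946 157.67990735942035
shift [-187.9 -127.4   -1.7] rot [ -0.1  -0.  -53.7]
```

View pics/t14z.png

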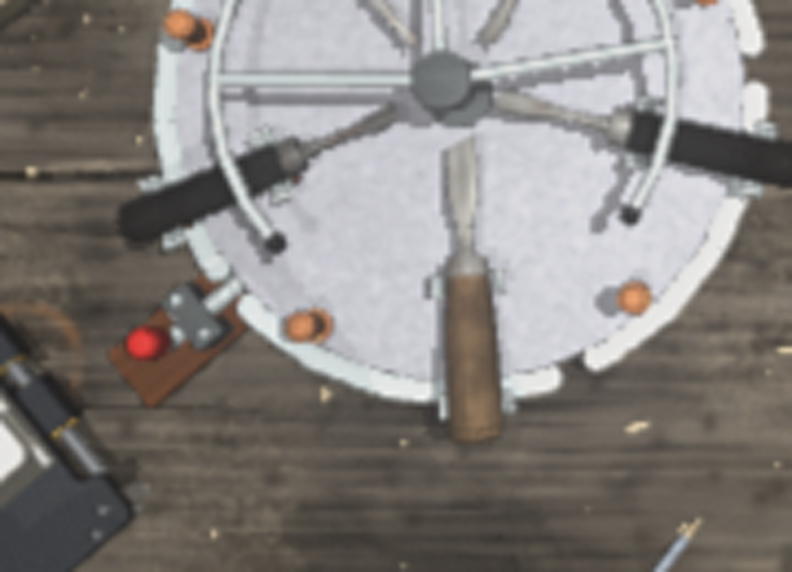

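View pics/s14z.png

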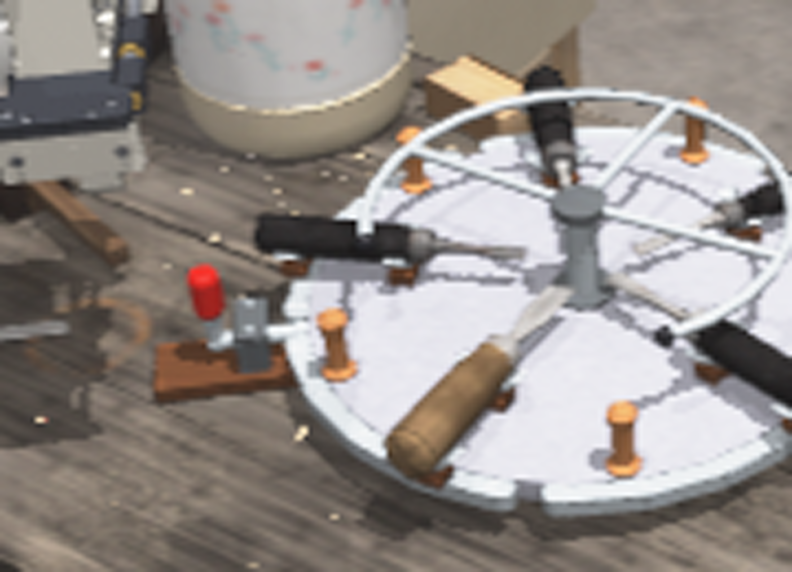

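Bolt knob has moved in (t14 zoom (147,342)) with the nose in the notch. The tan tool lies straight in the front bay, its middle at about (470,345) in the zoom. Going above it.

Call:
send_rows:
  targets:
    - [[0,0,-7,-25,-17,0,0],[0,0,-14,-52,-35,0,-0.3],[0,0,-21,-80,-54,0,-0.3],[0,0,-28,-110,-75,0,-0.3],[0,0,-35,-140,-95,0,-0.3]]

```text
time: 14.32
tool_pos: [454.4, 182.9, 148.7]
tcp_rot: [-3.141, -0.0, 2.875]
contact_force: [0.5, -0.2, 0.3]
grip_width: 57.9
```

```bash
python3 -c "
from h import *
print(get_obs()['tool_pos'])
a=at_z('top',(259,208),68);b=at_z('top',(191.8,204.8),68);d=a-b;print(a,b,np.hypot(*d[:2]),np.degrees(np.arctan2(d[1],d[0]))%360)
shift([461.5,122.3,120],184.3)
"
```

```text
[454.37532261 182.92147113 148.67379627]
[406.68448126 119.05507648  68.        ] [582.89998252 129.01335969  68.        ] 176.4966580051746 183.23445649128587
shift [-22.8 -56.6  28.7] rot [ -0.   -0.  -19.6]
```

Call:
send_rows:
  targets:
    - [[0,0,-7,-8,-20,5,-0.3],[0,0,-13,-16,-40,10,-0.3],[0,0,-19,-23,-56.5,18,-0.3],[0,0,-19,-23,-56.5,24,-0.3],[0,0,-19,-23,-56.5,24,-0.3]]

```text
time: 14.73
tool_pos: [461.0, 123.1, 123.7]
tcp_rot: [3.141, -0.002, -3.087]
contact_force: [-0.4, -0.6, -0.6]
grip_width: 59.7
```

```bash
python3 -c "
from h import *
shift([461.5,122.3,49],183.8)
s=save('scene','s15.png')[120:250,110:290,::-1]
cv2.imwrite('pics/s15z.png',cv2.resize(s,None,fx=4.4,fy=4.4,interpolation=cv2.INTER_CUBIC))
"
```

```text
shift [-0.6 -0.8 74.7] rot [ 0.  -0.1 -0.7]
```

View pics/s15z.png

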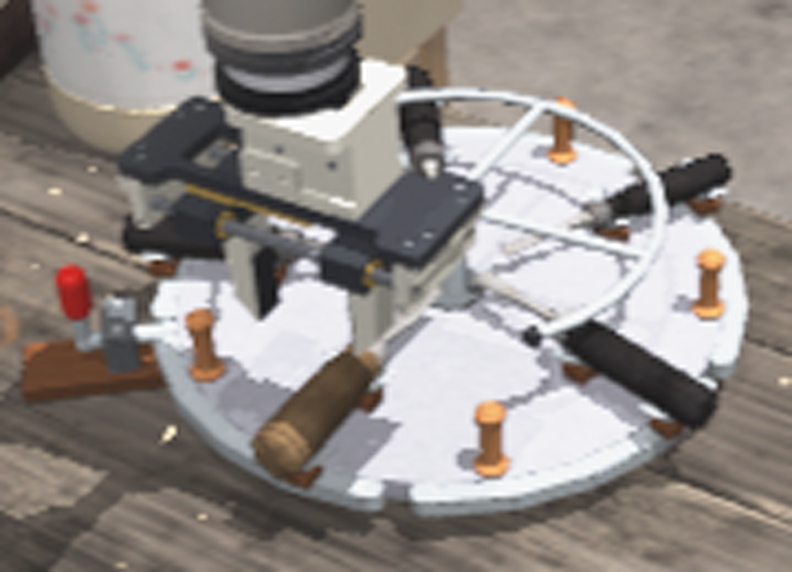

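Fingers are aligned over the handle's middle. Lower.

Call:
send_rows:
  targets:
    - [[0,0,0,-0.5,-1,20,-0.3],[0,0,0,-0.5,-1,40,-0.3],[0,0,0,-0.5,-1,60,-0.3],[0,0,0,-0.5,-1,72,-0.3],[0,0,0,-0.5,-1,74,-0.3]]

```text
time: 15.2
tool_pos: [460.8, 123.7, 49.2]
tcp_rot: [3.141, -0.004, -3.083]
contact_force: [-0.8, -0.7, -0.3]
grip_width: 59.7
```

```bash
python3 -c "
from h import *
o=get_obs();print(o['tool_pos'],o['contact_force'])
s=save('scene','s16.png')[120:250,110:290,::-1]
cv2.imwrite('pics/s16z.png',cv2.resize(s,None,fx=4.4,fy=4.4,interpolation=cv2.INTER_CUBIC))
"
```

```text
[460.84156334 123.74967241  49.18182274] [-0.84354959 -0.70424539 -0.29906439]
```

View pics/s16z.png

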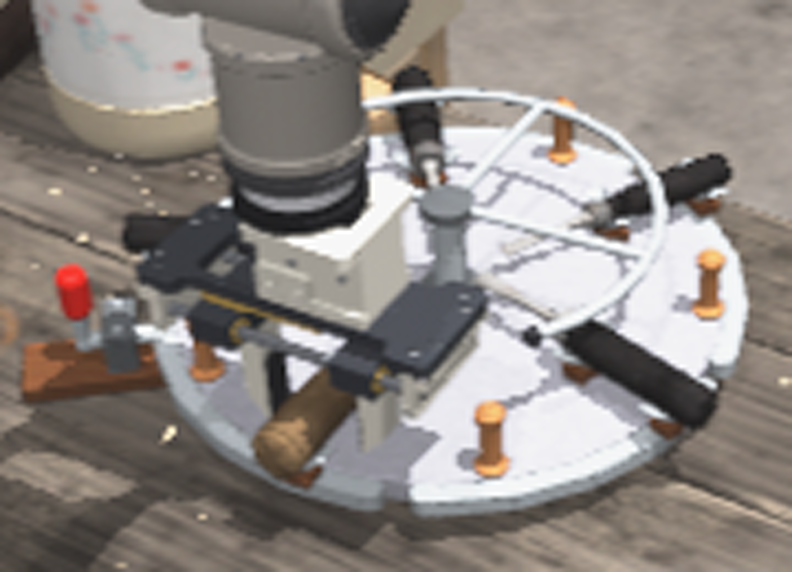

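Straddling the handle (zoom (320,410)). Close.

Call:
send_rows:
  targets:
    - [[0,0,0,0,0,0,1],[0,0,0,0,0,0,1],[0,0,0,0,0,0,1],[0,0,0,0,0,0,1],[0,0,0,0,0,0,1]]

```text
time: 15.67
tool_pos: [462.6, 123.3, 51.6]
tcp_rot: [3.141, 0.002, -3.083]
contact_force: [-0.4, 10.0, 3.5]
grip_width: 31.0
```

Call:
send_rows:
  targets:
    - [[0,0,0,0,0,0,1],[0,0,0,0,0,0,1]]

```text
time: 15.83
tool_pos: [462.6, 123.5, 51.6]
tcp_rot: [3.14, 0.001, -3.083]
contact_force: [-1.4, 5.2, 4.8]
grip_width: 30.5
```

Gripped at 30.5 mm. Lift.

Call:
send_rows:
  targets:
    - [[0,0,0,0,0,-8,1],[0,0,0,0,0,-20,1],[0,0,0,0,0,-36,1],[0,0,0,0,0,-55,1],[0,0,0,0,0,-75,1]]

```text
time: 16.25
tool_pos: [461.7, 122.4, 126.8]
tcp_rot: [-3.141, -0.001, -3.083]
contact_force: [0.5, -0.1, -1.8]
grip_width: 31.1
```

Call:
send_rows:
  targets:
    - [[0,0,0,0,0,-20,1],[0,0,0,0,0,-40,1],[0,0,0,0,0,-55,1],[0,0,0,0,0,-55,1],[0,0,0,0,0,-55,1]]

```text
time: 16.67
tool_pos: [462.3, 122.5, 181.4]
tcp_rot: [-3.141, 0.002, -3.083]
contact_force: [0.2, 0.5, -1.7]
grip_width: 30.8
```

```bash
python3 -c "
from h import *
o=get_obs();print(o['tool_pos'],o['contact_force'],o['grip_width'])
s=save('scene','s17.png')[60:250,110:290,::-1]
cv2.imwrite('pics/s17z.png',cv2.resize(s,None,fx=3.1,fy=3.1,interpolation=cv2.INTER_CUBIC))
t=save('top','t17.png')[140:290,90:290,::-1]
cv2.imwrite('pics/t17z.png',cv2.resize(t,None,fx=4,fy=4,interpolation=cv2.INTER_CUBIC))
"
```

```text
[462.32224988 122.53435883 181.40117766] [ 0.16005654  0.4682219  -1.67397292] 30.792235952377847
```

View pics/s17z.png

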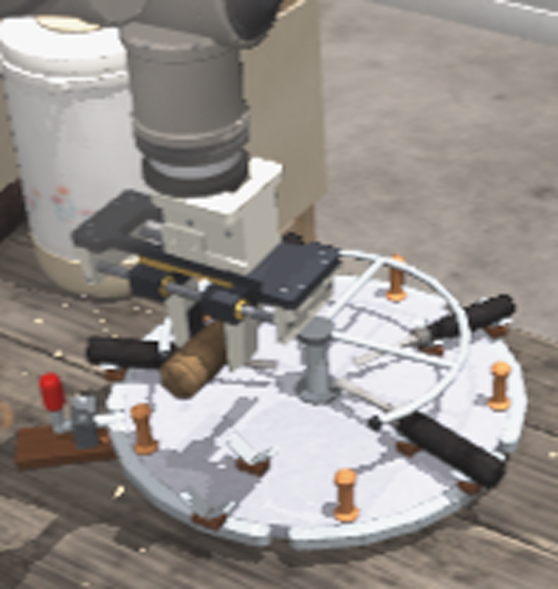

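View pics/t17z.png

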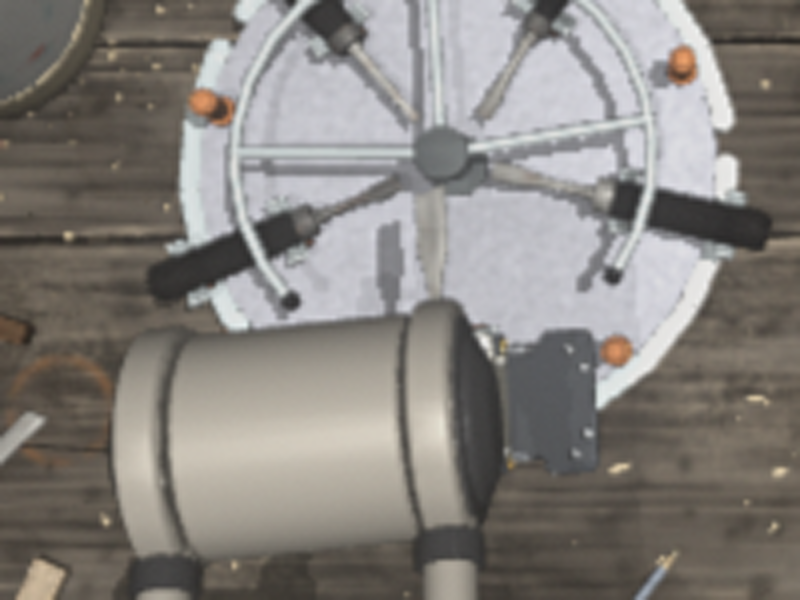

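The tool is held level, the bay is empty and the bolt is in. Now to the stand.

```bash
python3 -c "
from h import *
shift([527.8,-253.7,160],172.1)
"
```

```text
shift [ -44.3 -379.4   19.9] rot [-0.  -0.1 11.3]
```

Call:
send_rows:
  targets:
    - [[0,0,2,-3,-22,0,1],[0,0,4,-7,-54,0,1],[0,0,6,-11,-89,0,1],[0,0,8,-15,-124,0,1],[0,0,10,-19,-158,0,1]]

```text
time: 17.18
tool_pos: [489.7, -35.3, 179.5]
tcp_rot: [3.141, -0.003, 3.024]
contact_force: [0.5, 0.5, -0.5]
grip_width: 30.7
```

```bash
python3 -c "
from h import *
shift([527.8,-253.7,160],172.1)
"
```

```text
shift [ -63.4 -212.4   19.3] rot [ 0.  -0.2  1.2]
```

Call:
send_rows:
  targets:
    - [[0,0,1,-11,-36,0,1],[0,0,1,-22,-72,2,1],[0,0,1,-33,-108,4,1],[0,0,1,-44,-144,6,1],[0,0,1,-54,-178,8,1]]

```text
time: 17.6
tool_pos: [522.8, -218.8, 171.1]
tcp_rot: [3.141, -0.003, 3.008]
contact_force: [0.5, -0.9, -1.7]
grip_width: 30.8
```

Call:
send_rows:
  targets:
    - [[0,0,0,-6,-20,3,1],[0,0,0,-9,-30,6,1],[0,0,0,-9,-33,9,1],[0,0,0,-9,-34,10,1],[0,0,0,-9,-34,10,1]]

```text
time: 18.02
tool_pos: [527.3, -250.3, 161.9]
tcp_rot: [3.14, -0.002, 3.009]
contact_force: [0.2, 0.3, -0.8]
grip_width: 31.0
```

```bash
python3 -c "
from h import *
print(get_obs()['tool_pos'])
shift([527.8,-253.7,120],172.1)
"
```

```text
[ 527.31035032 -250.34692014  161.94249524]
shift [-1.  -3.3 41.9] rot [ 0.1 -0.1  0.3]
```

Call:
send_rows:
  targets:
    - [[0,0,0.3,-1,-3.3,12,1],[0,0,0.3,-1,-3.3,26,1],[0,0,0.3,-1,-3.3,42,1],[0,0,0.3,-1,-3.3,52,1],[0,0,0.3,-1,-3.3,52,1]]

```text
time: 18.43
tool_pos: [527.2, -253.5, 108.3]
tcp_rot: [3.139, -0.004, 3.004]
contact_force: [-1.2, 0.4, -1.4]
grip_width: 31.0
```

```bash
python3 -c "
from h import *
o=get_obs();print(o['tool_pos'],o['contact_force'])
t=save('top','t18.png');s=save('scene','s18.png')
f=lambda a:cv2.resize(a[:,:,::-1],None,fx=4.5,fy=4.5,interpolation=cv2.INTER_CUBIC)
cv2.imwrite('pics/t18z.png',f(t[135:260,300:400]));cv2.imwrite('pics/s18z.png',f(s[150:280,230:390]))
"
```

```text
[ 527.24085845 -253.48310545  108.28262884] [-1.24063702  0.38084596 -1.44907377]
```

View pics/t18z.png

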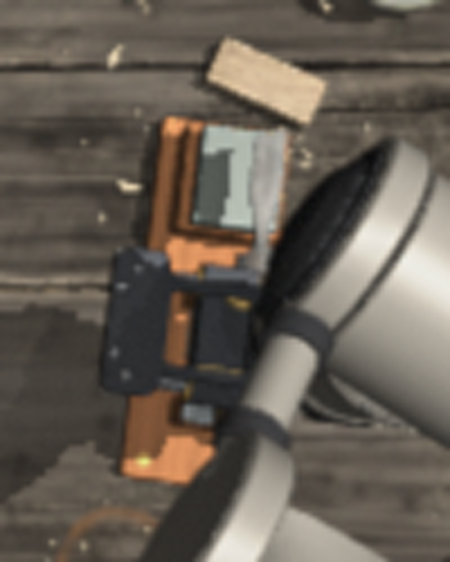

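View pics/s18z.png

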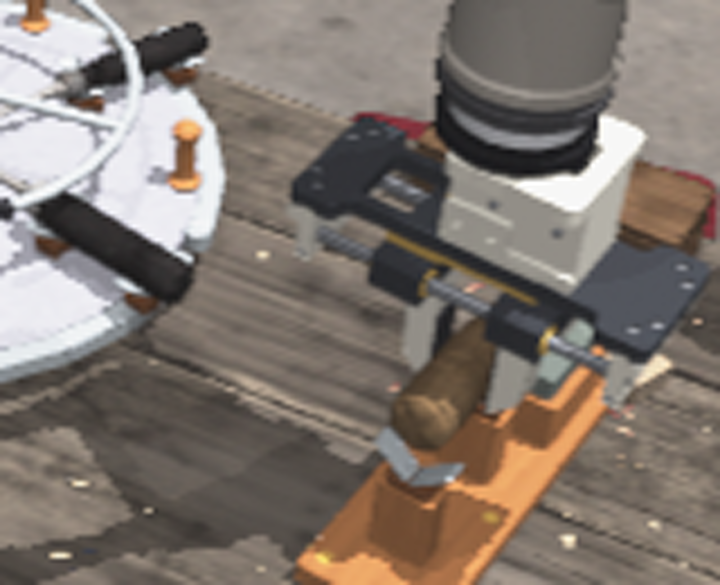

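The handle's butt is just above the rear V-rest (scene zoom (430,415) over the V at (415,470)) and the blade is over the stone. Lower gently.

Call:
send_rows:
  targets:
    - [[0,0,0,0,0,6,1],[0,0,0,0,0,12,1],[0,0,0,0,0,18,1],[0,0,0,0,0,23,1],[0,0,0,0,0,26,1]]

```text
time: 18.95
tool_pos: [528.1, -255.0, 84.0]
tcp_rot: [3.141, -0.001, 3.003]
contact_force: [-0.2, 1.1, -1.0]
grip_width: 30.7
```

Call:
send_rows:
  targets:
    - [[0,0,0,0,0,2,1],[0,0,0,0,0,4,1],[0,0,0,0,0,4,1]]

```text
time: 19.2
tool_pos: [528.5, -255.0, 81.4]
tcp_rot: [3.141, 0.0, 3.003]
contact_force: [-1.8, 1.3, 1.6]
grip_width: 31.1
```

Call:
send_rows:
  targets:
    - [[0,0,0,0,0,1,1],[0,0,0,0,0,2,1],[0,0,0,0,0,3,1]]

```text
time: 19.45
tool_pos: [528.8, -255.0, 80.9]
tcp_rot: [-3.141, 0.002, 3.003]
contact_force: [-7.3, 8.1, 24.3]
grip_width: 30.5
```

```bash
python3 -c "
from h import *
o=get_obs();print(o['tool_pos'],o['contact_force'],o['moment'])
s=save('scene','s19.png')
f=lambda a:cv2.resize(a[:,:,::-1],None,fx=4.5,fy=4.5,interpolation=cv2.INTER_CUBIC)
cv2.imwrite('pics/s19z.png',f(s[150:280,230:390]))
"
```

```text
[ 528.75059821 -254.95295024   80.87279897] [-7.25788518  8.05743083 24.30434677] [1.19249542 1.24647991 0.00716851]
```

View pics/s19z.png

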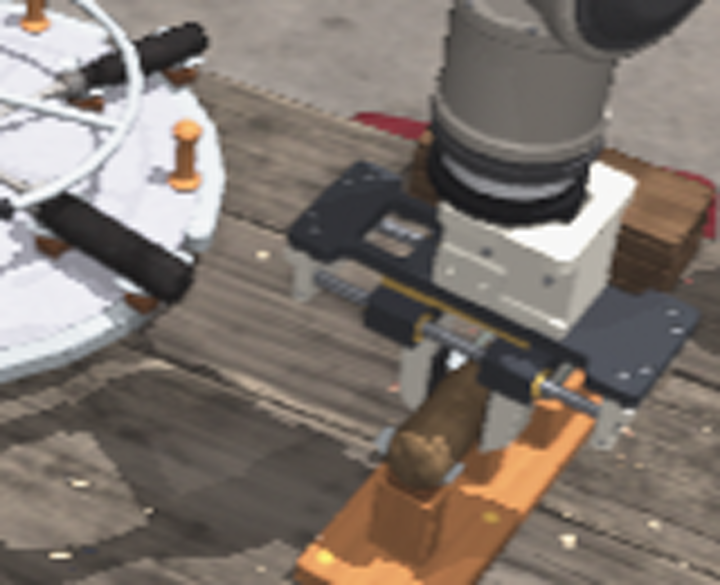

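Contact comes at z≈81 with a sideways push of +8 N in y, so the handle rides on the -y arm. I'll lift a bit, shift +y and lower again.

Call:
send_rows:
  targets:
    - [[0,0,0,0,0,-3,1],[0,0,0,0.5,2,-3,1],[0,0,0,0.5,3.5,-3,1],[0,0,0,0.5,3.5,-2,1],[0,0,0,0.5,3.5,-2,1]]

```text
time: 19.92
tool_pos: [528.2, -251.4, 79.2]
tcp_rot: [3.141, -0.001, 3.003]
contact_force: [-0.0, 1.3, -1.0]
grip_width: 30.8
```

Call:
send_rows:
  targets:
    - [[0,0,0,0,0,1,1],[0,0,0,0,0,2,1],[0,0,0,0,0,3,1]]

```text
time: 20.17
tool_pos: [528.6, -251.6, 78.2]
tcp_rot: [-3.142, 0.0, 3.003]
contact_force: [-6.2, 4.5, 19.5]
grip_width: 31.1
```

Call:
send_rows:
  targets:
    - [[0,0,0,0,0,-2,1],[0,0,0,0,1.5,-2,1],[0,0,0,0,1.5,-1,1],[0,0,0,0,1.5,0,1],[0,0,0,0,1.5,0,1]]

```text
time: 20.58
tool_pos: [528.9, -250.4, 78.1]
tcp_rot: [-3.141, 0.001, 3.003]
contact_force: [-3.8, 1.4, 10.2]
grip_width: 30.8
```

```bash
python3 -c "
from h import *
o=get_obs();print(o['tool_pos'],o['contact_force'],o['moment'])
s=save('scene','s20.png')
f=lambda a:cv2.resize(a[:,:,::-1],None,fx=4.5,fy=4.5,interpolation=cv2.INTER_CUBIC)
cv2.imwrite('pics/s20z.png',f(s[150:280,230:390]))
"
```

```text
[ 528.92303991 -250.42482321   78.05896998] [-3.81387278  1.39114674 10.18056976] [ 0.23133771  0.48924229 -0.18208043]
```

View pics/s20z.png

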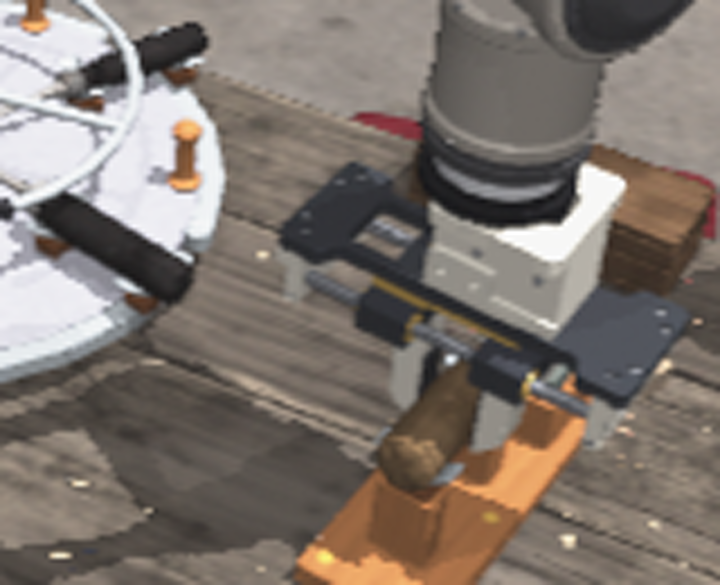

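The handle sits in the V, with 10 N vertical and little sideways force. Release.

Call:
send_rows:
  targets:
    - [[0,0,0,0,0,0,0.2],[0,0,0,0,0,0,0],[0,0,0,0,0,0,-0.3],[0,0,0,0,0,0,-0.3],[0,0,0,0,0,0,-0.3]]

```text
time: 21.05
tool_pos: [528.5, -250.1, 76.5]
tcp_rot: [3.141, -0.0, 3.003]
contact_force: [-0.1, -0.5, -0.0]
grip_width: 57.3
```

Call:
send_rows:
  targets:
    - [[0,0,0,0,0,-10,-0.3],[0,0,0,0,0,-30,-0.3],[0,0,0,0,0,-60,-0.3],[0,0,0,0,0,-95,-0.3],[0,0,0,0,0,-130,-0.3]]

```text
time: 21.47
tool_pos: [528.3, -249.9, 208.6]
tcp_rot: [3.141, -0.001, 3.003]
contact_force: [1.4, -0.8, 0.2]
grip_width: 59.8
```

Call:
send_rows:
  targets:
    - [[0,0,0,15,35,0,-0.3],[0,0,0,30,70,0,-0.3],[0,0,0,45,105,0,-0.3],[0,0,0,50,130,0,-0.3],[0,0,0,50,130,0,-0.3]]

```text
time: 21.88
tool_pos: [496.2, -110.3, 208.0]
tcp_rot: [3.14, 0.0, 3.007]
contact_force: [0.4, 0.7, -1.1]
grip_width: 59.5
```

```bash
python3 -c "
from h import *
o=get_obs();print(o['time'],o['tool_pos'],o['contact_force'])
t=save('top','t21.png');s=save('scene','s21.png')
for k,z in dict(tan_gouge_mid=92,tan_gouge_tip=92,stand_mid=92,bolt_knob=68).items():
  for c in ('top','scene'):
    for r in place_of(k,c)[:1]: print(k,c,round(r['conf'],2),np.round(r['location'],1),np.round(at_z(c,r['location'],z),1))
f=lambda a,k:cv2.resize(a[:,:,::-1],None,fx=k,fy=k,interpolation=cv2.INTER_CUBIC)
a=f(t[140:270,300:400],4);b=f(s[190:320,290:380],4);cv2.imwrite('pics/q21.png',np.hstack([a,b]))
cv2.imwrite('pics/c21.png',np.hstack([f(t[100:270,110:290],2.2),f(s[100:270,110:290],2.2)]))
"
```

```text
21.8833 [ 496.15753606 -110.32877821  208.00913309] [ 0.40179818  0.68617869 -1.10467753]
tan_gouge_mid top 0.52 [209.3 349.5] [ 534.3 -247.    92. ]
tan_gouge_mid scene 0.86 [238.7 333. ] [ 535.1 -256.2   92. ]
tan_gouge_tip top 0.57 [129.8 231.7] [744.   56.3  92. ]
tan_gouge_tip scene 0.68 [212.8 355. ] [ 647.3 -272.3   92. ]
stand_mid top 0.68 [213.6 355.3] [ 523.2 -261.6   92. ]
stand_mid scene 0.67 [240.9 330.9] [ 526.  -254.5   92. ]
bolt_knob top 0.58 [237.2 132.6] [463.7 318.2  68. ]
bolt_knob scene 0.43 [188.9 124.7] [453.4 309.7  68. ]
```

View pics/q21.png

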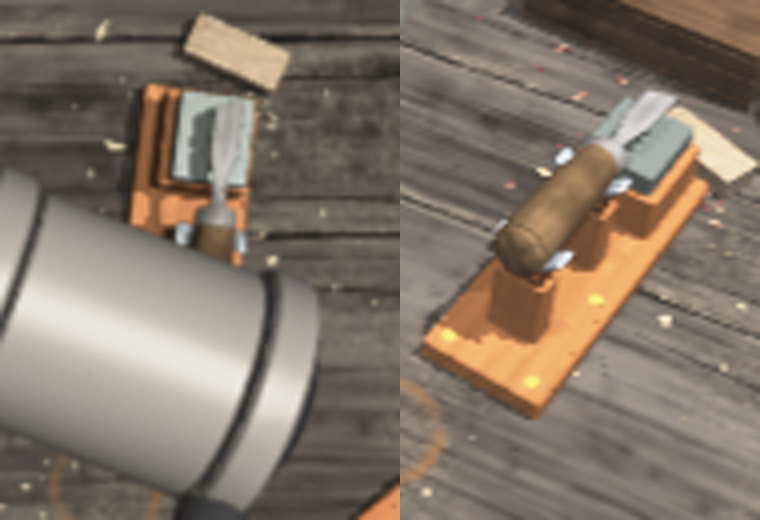

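View pics/c21.png

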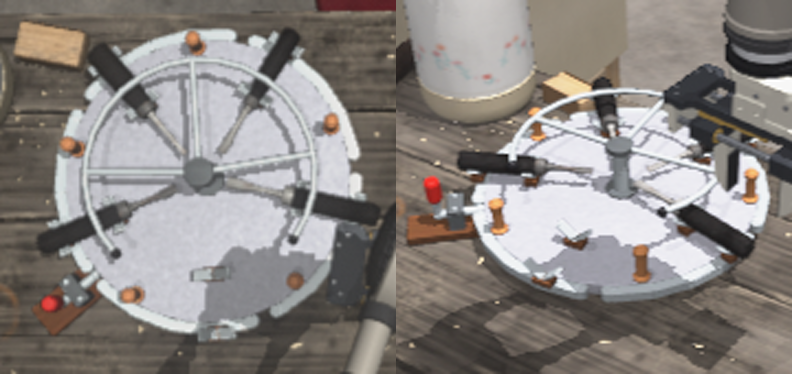

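The tool lies in both V-rests with its blade over the stone. The bolt is in, the front bay empty, the four black tools in place and the arm clear. Settling once, then handing in.

Call:
send_rows:
  targets:
    - [[0,0,0,0,0,0,-0.3],[0,0,0,0,0,0,-0.3],[0,0,0,0,0,0,-0.3]]

```text
time: 22.63
tool_pos: [497.0, -114.7, 206.8]
tcp_rot: [3.141, -0.0, 3.003]
contact_force: [-0.3, 0.1, 0.2]
grip_width: 59.7
```

```bash
python3 -c "
from plant import *
o=get_obs();print(o['dq'].round(3),o['contact_force']);print(close_job())"
```

```text
[ 0.001 -0.001 -0.002 -0.    -0.002 -0.001] [-0.31279901  0.06157077  0.22757891]
the job is handed in; nothing more can be done
None
```

The tan tool is on the sharpening stand and the job is handed in at about 22.6 s; the simulator gave no verdict.

**What I did:**
- I gripped two turning pegs one after the other and turned the disc about 139° clockwise, which brought the tan tool's bay to the front.
- I pushed the red-knobbed bolt until it stopped. It took 34 N at the end without moving further, and its nose sits in the notch.
- I lifted the tan tool straight up and lowered it into the stand's V-rests in the grip. The handle first rode on one arm of the V, so I moved it about 5 mm sideways, seated it and released it.

**Last checks:**
- **Pictures:** the handle is in both V-rests and the blade is over the stone. The bolt is in, the front bay is empty and the four black tools are in their bays.
- **Robot:** it was still, clear of everything, with no contact force.

**Checks that disagreed:**
- **Tool middle:** the tool middle measured from the scene camera is about 9 mm along from my measured stand middle, inside the 22 mm limit. The top view there was partly hidden by the arm.
- **Network finds:** the last top-camera find of the blade tip was plainly false, and the top-camera find of the stand middle was about 8 mm off. I went by the pictures instead.

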